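Draw the end stop tight on the tilted welding fixture with its cam lock

TASK

Mount the end stop on the tilted welding fixture: slide it between its guide rails until the head of its stud is inside the cam lock, then swing the lock's lever clockwise to the end of its travel, so that the cam draws the stop up tight and square against the lock and holds it there. Leave the magnet, the punch and the copper strip lying in front of the fixture where they are.

Things in the scene. Friction and masses are not known exactly. Their poses are not given: they have to be found in the camera images.
- tilt_fixture: Fixed steel fixture, 222 mm wide, on a 10 mm base. Its face plate leans 35 degrees from level towards the robot. A 98 mm high fence stands square to the plate along its upper edge and so hangs over it: a vertical gripper meets it, one that leans like cam_lock's z does not. Origin: on the worktop, 66 mm below cam_lock's; x back, y left, z up.
- cam_lock: Dark steel housing at the plate's left end. Origin: on plate and cam axis. x up the lean, y level to the left, z out of the plate (cam axis, 35 degrees from vertical, leaning to the robot). Housing x, y = -36 to 36 mm, z = 0 to 44 mm; its right side, y = -36 mm, is the face the stop is drawn to. Fence at x = 85 mm. Two guide rails 22 mm high at x = -31 to -22 and 23 to 32 mm, y = -38 to -176 mm.
- lock_window (a point): Centre of the window for the stud in the lock's right face (cam_lock x = 0, y = -36, z = 24 mm; 26 mm wide, z = 8 to 38 mm). Inside, a sprung pin meets the stud's head when the stop is 6 mm from the face and pushes it back that far with 2 to 6 N while the cam is open; the cam still catches it there, up to 8 mm off.
- end_stop: Loose end stop, 0.4 kg bare metal, on the leaning plate between its guide rails, right of the lock. Block 44 (x) by 60 (y) by 36 mm (z), on it an upright 24 (x) by 40 mm (y), z = 36 to 69 mm, to hold it by; a steel stud points left from its end. Origin: middle of its underside; axes as cam_lock's. Home is x = 0, y = -66, z = 0 mm of cam_lock; it starts 40 to 64 mm right of that.
- stop_face (a point): Centre of the end stop's left end face, at the root of the stud (end_stop y = 30, z = 24 mm). It meets lock_window when the stop is home.
- stud_head (a point): Centre of the stud's round head, 20 mm across, on an 8 mm shank (end_stop y = 57, z = 24 mm).
- cam_lever (a joint): Angle of cam and lever in rad, growing clockwise looking down on the lock along its axis. 0: lever straight down the lean, cam open (at the start up to 0.1). 1.75: end of travel, lever to the left. The stud can enter below about 0.15; the cam draws from about 0.5 and has the stop home at 1.6 to 1.75. It stays where left; swinging it takes 2 to 12 N at the grip.
- lever_grip (a point): Middle of the lever's upright round black grip, 15 mm thick, 62 mm from the cam's axis and parallel to it; it moves round with the lever: cam_lock x = -62 cos(angle), y = 62 sin(angle) mm. The point is at cam_lock z = 80 mm; the grip spans z = 57 to 98 mm, above the 16 mm wide lever arm (z = 50 to 57 mm).
- loose_magnet: Red three-cornered welding magnet, 74 x 103 x 16 mm, lying loose in front of the fixture, to be left alone.
- loose_punch: Black centre punch, 11 x 111 mm, lying loose in front of the fixture, to be left alone.
- loose_copper: Bent copper strip, 36 x 66 mm, lying loose at the front left, to be left alone.

How it is judged:
By the outcome, as a careful person would: the job done as asked, in the order asked, and still so for the second after the job is handed in, with the robot touching nothing.
It also fails if it takes over 48 s, if anything falls off the work surface, if the arm or the gripper's body presses on something with over 40 N, if the wrist force passes 120 N, or if a joint passes its speed limit or range.

ROBOT

A 6-joint arm with a two-finger parallel gripper is mounted at the origin on a cart in front of the work surface, level with it; the furniture and walls round the work are solid. World frame = base frame: x ahead of the robot, y to its left, z up, the work surface at z = 0. Lengths are in m, angles in rad, forces in N, time in s.
With the tool pointing down it reaches from about 0.35 to 0.975 m from the base axis. Payload 4.9 kg.
Tool frame: the origin (TCP) lies at the very end of the fingers, on their centre line; the grasp point (between the pads) lies 19 mm behind it (manip.hold_point_z is the distance from the TCP to the grasp point, in m); z points along the fingers, x is the direction in which the jaws open and shut, and the axes are right-handed (so a half turn about z gives the same grasp; the last joint's range is limited). The gripper opens to 85 mm and grips with 20 to 120 N. Pads are 22 mm wide; open, the fingers measure 114 mm over their backs; the gripper's body (76 mm by 85 mm) begins 54 mm behind the grasp point. The pads swing forward as they close: fully open they stand 13 mm farther back than shut.
Start: joints at [-1.273, 0.053, 1.613, -0, 1.476, -0.119], TCP at [0.253, -0.571, 0.192] pointing down, gripper open.
Joint ranges: [-3.01, 3.01], [-1.01, 2.22], [0.06, 2.58], [-1.02, 4.17], [0.09, 2.62], [-3.14, 3.14]. Speed limits (rad/s): [2.57, 2.57, 3.14, 3.14, 3.14, 3.14].

INTERFACE

Orientations are given as a unit quaternion [w, x, y, z].
In Python, from plant import manip gives the robot as it stands.
- The arm moves only by the shell command python3 -m handwheel 'ROWS' [OPENING]. ROWS is JSON, a list of rows, each an object of numbers: "dx", "dy", "dz": the shift along the tool's x, y, z in m; "ax", "ay", "az": the turn, a rotation vector about the tool's x, y, z in rad. In form: [{"dx": .., "dy": .., "dz": .., "ax": .., "ay": .., "az": ..}, ...]. A call has 1 to 5 rows; each row is the pose to reach, as a shift and turn from the pose commanded when the call began, along the tool's axes at that moment; what a row does not reach only later rows make up. A row lasts 1/8 s, in which the tool goes at most 62.5 mm and 10.7 degrees, less where a joint would pass 70% of its speed; a pose out of reach is approached as far as the arm can. A call with a gripper value outside its range is refused whole. OPENING is the closure in counts, from 0 (fully open) to 255 (shut), set as the call begins (- or left out, the last holds). The fingers move at their own pace and stop on an object; the grip force is fixed at half the most. Time passes only in rows, so rows that repeat a pose let the fingers close. It gives the time, the measured TCP pose, the force and the opening at its end, in the units of the state.
- manip.state(): the state, without advancing time (a new reading comes with each control period).
- manip.grab_frame(name): name is "scene" or "top"; returns a dict with "image" (400x640x3 uint8, blue, green, red), "z_map" (400x640 float32, m along the optical axis (not along the pixel's ray), 0 where there is no reading), "K" (3x3 intrinsics, pixels), "xyz" and "rotation" of the camera in the world. Camera axes: x right, y up, looking along -z (the intrinsics and any distortion apply to the point x, -y, -z); pixel columns grow to the right and rows downward; lengths in m; the calibration is good to about 2 mm. A picture is of the moment at which its call begins.
- manip.job_done(): hands the job in, once; it reports no verdict.
The state is a dict: "time": time; "joint_pos": joint angles; "joint_vel": joint speeds; "joint_efforts": joint torques, N m; "tool_pos": TCP position; "tool_rot": TCP orientation; "contact_force": force on the tool from outside, world axes, zero at the start; "ft_torque": the same for the moment, N m; "gripper_width": opening from 0.0 (shut) to 1.0 (fully open).
Only numpy, scipy, OpenCV 4.12 (cv2) and the standard library are available. Lean on these libraries where they do the work, as an engineer would, in place of code of your own. Each camera call takes 0.05 s, during which the arm holds its last target.

## Working session

There is one attempt and no reset: what is moved stays moved. The work goes in short steps, Python scripts to look and compute and a shell command to move; the robot and the scene stay as the last step left them, time stands still between calls to the robot, and variables do not carry over. Pictures are saved under pics/ and viewed, and the job is handed in when it is done.

```bash
ls; mkdir -p pics; python3 - <<'E'
from plant import manip
import cv2,numpy as np,pickle
print(manip.state()); print(manip.hold_point_z)
for n in("scene","top"):
    f=manip.grab_frame(n); cv2.imwrite(f"pics/{n}0.png",f["image"]); pickle.dump(f,open(f"{n}0.pkl","wb"))
    print(n,f["K"],f["xyz"],f["rotation"],[k for k in f])
E
```

```text
pics
{'time': 0.0, 'joint_pos': array([-1.27301049e+00,  5.33225631e-02,  1.61429086e+00, -2.51184375e-05,
        1.47599459e+00, -1.18981606e-01]), 'joint_vel': array([ 0.00015808,  0.00033837, -0.00027065,  0.00138887,  0.00125254,
        0.00039176]), 'joint_efforts': array([-4.65578760e-04, -3.93676114e+01, -3.70180929e+01, -1.35997811e-04,
        6.89328153e-03, -3.55984191e-06]), 'tool_pos': array([ 0.25280129, -0.57082713,  0.19118623]), 'tool_rot': array([-6.36478993e-04,  8.38095307e-01, -5.45522907e-01, -7.81323142e-04]), 'contact_force': array([-0.30051116,  0.28604212,  0.65245393]), 'ft_torque': array([-0.04236008, -0.00895099,  0.02502484]), 'gripper_width': 0.9982001455908927}
0.0187
scene [[416.01194276   0.         320.28240693]
 [  0.         416.01194276 193.76284312]
 [  0.           0.           1.        ]] [0.02919285 0.63985484 0.77445921] [-0.36987647 -0.14571993  0.34609818  0.84980772] ['image', 'z_map', 'K', 'xyz', 'rotation']
top [[393.24676304   0.         325.22684259]
 [  0.         393.24676304 204.29977791]
 [  0.           0.           1.        ]] [0.39721991 0.17155863 0.9125841 ] [-0.70018352 -0.04845644  0.04603695  0.71082741] ['image', 'z_map', 'K', 'xyz', 'rotation']
```

View pics/scene0.png

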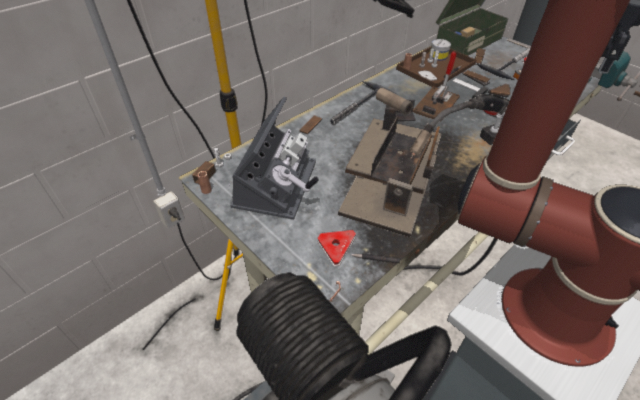

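View pics/top0.png

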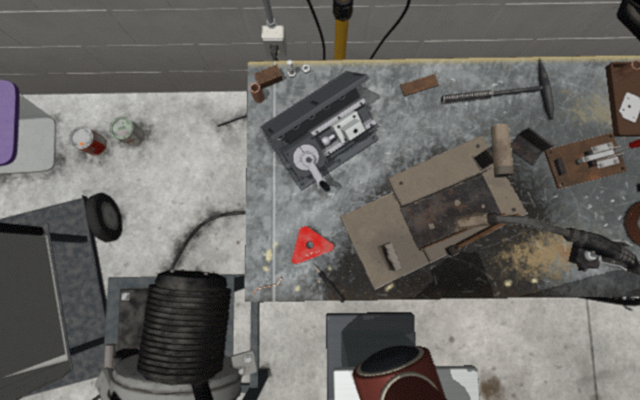

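```bash
cat > h.py <<'E'
import numpy as np,cv2,pickle
from scipy.spatial.transform import Rotation as R
def rot(q): return R.from_quat(np.r_[q[1:],q[0]])
def cloud(f):
    z=f["z_map"].astype(float);K=f["K"];v,u=np.mgrid[0:z.shape[0],0:z.shape[1]]
    p=np.stack([(u-K[0,2])/K[0,0]*z,-(v-K[1,2])/K[1,1]*z,-z],-1)
    return p@rot(f["rotation"]).as_matrix().T+f["xyz"]
def ray(f,u,v):
    K=f["K"];d=np.array([(u-K[0,2])/K[0,0],-(v-K[1,2])/K[1,1],-1.])
    return np.array(f["xyz"]),rot(f["rotation"]).apply(d)
def onz(f,u,v,z):
    o,d=ray(f,u,v);return o+d*(z-o[2])/d[2]
def proj(f,p):
    c=rot(f["rotation"]).inv().apply(np.atleast_2d(p)-f["xyz"]);K=f["K"]
    return np.stack([K[0,0]*c[:,0]/-c[:,2]+K[0,2],K[1,1]*-c[:,1]/-c[:,2]+K[1,2]],-1)
def load(n): return pickle.load(open(n+".pkl","rb"))
E
python3 - <<'E'
from h import *
f=load("top0");P=cloud(f)
print([np.round(P[v,u],3) for v,u in [(230,270),(120,290),(180,350)]])
c=f["image"][60:200,250:390];cv2.imwrite("pics/t0z.png",cv2.resize(c,None,fx=4,fy=4,interpolation=cv2.INTER_CUBIC))
f=load("scene0");c=f["image"][90:225,225:330];cv2.imwrite("pics/s0z.png",cv2.resize(c,None,fx=4.4,fy=4.4,interpolation=cv2.INTER_CUBIC))
print((load("top0")["z_map"][60:200,250:390]>0).mean(),(f["z_map"][90:225,225:330]>0).mean())
E
```

```text
[array([0.462, 0.303, 0.001]), array([0.661, 0.239, 0.183]), array([ 0.577,  0.114, -0.002])]
0.9959183673469387 0.9965432098765432
```

View pics/t0z.png

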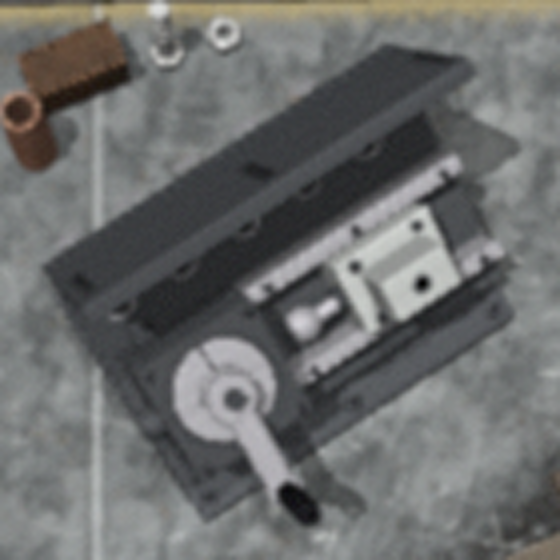

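View pics/s0z.png

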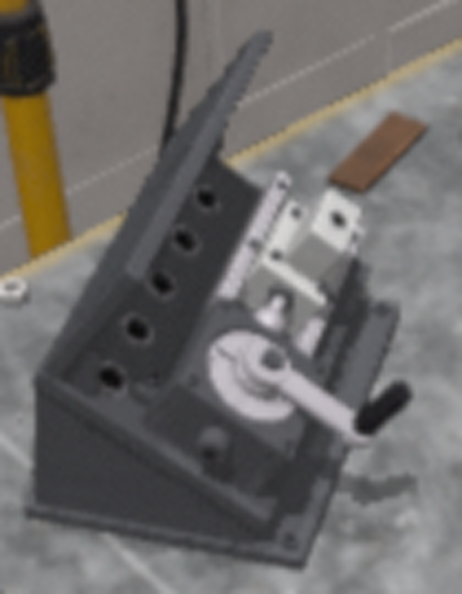

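```bash
python3 - <<'E'
from h import *
f=load("top0");P=cloud(f)
def fit(poly):
    m=np.zeros((400,640),np.uint8);cv2.fillPoly(m,[np.array([[250+x/4,60+y/4] for x,y in poly]).round().astype(np.int32)],1)
    p=P[m>0]
    for i in range(3):
        c=p.mean(0);n=np.linalg.svd(p-c)[2][2];n*=np.sign(n[2]);r=(p-c)@n;p=p[abs(r)<3*np.median(abs(r))+5e-4]
    print(len(p),c.round(4),n.round(4),"tilt",np.degrees(np.arccos(n[2])).round(2),"az",np.degrees(np.arctan2(n[1],n[0])).round(2),r.std())
    return c,n
print("fence");fit([(75,270),(370,65),(440,75),(110,285)])
print("front plate");fit([(360,400),(490,315),(500,322),(390,420)])
print("disc");fit([(190,380),(220,350),(260,360),(215,420)])
print("stop upright");fit([(385,275),(425,245),(450,275),(410,305)])
# edges of front plate etc
for (x,y) in [(235,400),(300,505),(422,283),(417,225),(313,318),(383,45),(470,65),(45,265),(210,520),(510,315),(455,165),(255,290)]:
    print((x,y),P[60+round(y/4),250+round(x/4)].round(3))
E
```

```text
fence
1017 [0.702  0.1896 0.1718] [0.6858 0.4484 0.5733] tilt 55.02 az 33.18 0.0003766180354380581
front plate
250 [0.6385 0.0993 0.0141] [0.7947 0.5844 0.1641] tilt 80.55 az 36.33 0.0049276873031302805
disc
164 [0.6078 0.2122 0.1187] [0.6292 0.7489 0.2079] tilt 78.0 az 49.96 0.0063548601555301005
stop upright
116 [0.6591 0.1109 0.1247] [-0.4261 -0.2793  0.8605] tilt 30.63 az -146.76 0.001378326982772382
(235, 400) [0.597 0.206 0.12 ]
(300, 505) [0.543 0.173 0.112]
(422, 283) [0.657 0.107 0.122]
(417, 225) [0.695 0.109 0.105]
(313, 318) [0.646 0.166 0.095]
(383, 45) [0.793 0.125 0.113]
(470, 65) [0.741 0.087 0.196]
(45, 265) [0.672 0.306 0.116]
(210, 520) [0.554 0.228 0.004]
(510, 315) [0.673 0.046 0.009]
(455, 165) [0.731 0.086 0.099]
(255, 290) [0.662 0.195 0.101]
```

```bash
cat >> h.py <<'E'
def frame(psi):
    t=np.radians(35);c,s=np.cos(psi),np.sin(psi)
    return np.array([[np.cos(t)*c,np.cos(t)*s,np.sin(t)],[-s,c,0],[-np.sin(t)*c,-np.sin(t)*s,np.cos(t)]])  # rows = x,y,z axes
E
python3 - <<'E'
from h import *
A=frame(np.radians(33.18)); o0=np.array([.60,.21,.066])
for n in("top0","scene0"):
    f=load(n);P=cloud(f);Q=(P-o0)@A.T*1000
    m=(abs(Q[...,0])<150)&(Q[...,1]>-230)&(Q[...,1]<80)&(Q[...,2]>-60)&(Q[...,2]<140)&(P[...,2]>.02)
    h,e=np.histogram(Q[m][:,2],bins=np.arange(-60,140,1))
    print(n,"z peaks",[(e[i],h[i]) for i in np.argsort(-h)[:14]])
    for z in (0,22,36,44,69): pass
    np.save(n+"Q.npy",Q)
    # rendering of local coordinates: height map
    x=Q[m];im=np.zeros((560,720,3),np.uint8)
    px=(200-x[:,1]*2).astype(int)+20;py=(280-x[:,0]*2).astype(int)
    z=np.clip((x[:,2]+20)*2,0,255).astype(np.uint8)
    col=f["image"][m]
    for a,b,c,zz in zip(px,py,col,z):
        if 0<=a<720 and 0<=b<560: cv2.circle(im,(a,b),2,tuple(int(k) for k in cv2.applyColorMap(np.uint8([[zz]]),cv2.COLORMAP_JET)[0,0]),-1)
    cv2.imwrite(f"pics/{n}_loc.png",im)
E
```

```text
top0 z peaks [(np.int64(-18), np.int64(504)), (np.int64(-19), np.int64(448)), (np.int64(-17), np.int64(304)), (np.int64(-20), np.int64(276)), (np.int64(25), np.int64(256)), (np.int64(26), np.int64(220)), (np.int64(80), np.int64(184)), (np.int64(79), np.int64(176)), (np.int64(24), np.int64(165)), (np.int64(27), np.int64(164)), (np.int64(-16), np.int64(151)), (np.int64(3), np.int64(129)), (np.int64(4), np.int64(129)), (np.int64(78), np.int64(121))]
scene0 z peaks [(np.int64(-19), np.int64(330)), (np.int64(-18), np.int64(330)), (np.int64(-20), np.int64(209)), (np.int64(-17), np.int64(175)), (np.int64(25), np.int64(174)), (np.int64(26), np.int64(132)), (np.int64(24), np.int64(111)), (np.int64(-21), np.int64(103)), (np.int64(79), np.int64(97)), (np.int64(80), np.int64(95)), (np.int64(-16), np.int64(89)), (np.int64(3), np.int64(75)), (np.int64(23), np.int64(62)), (np.int64(2), np.int64(62))]
```

View pics/top0_loc.png

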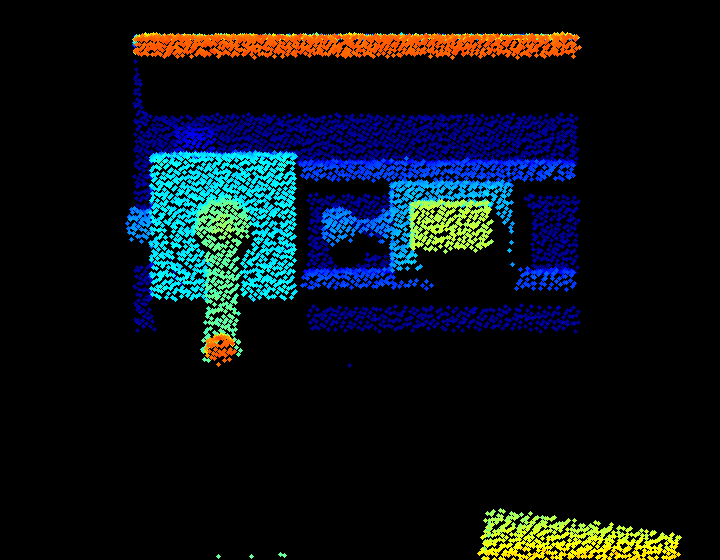

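View pics/scene0_loc.png

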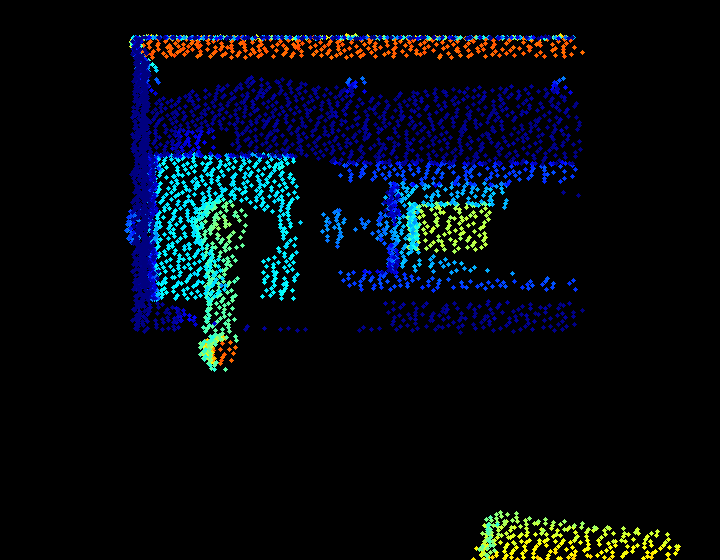

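```bash
python3 - <<'E'
from h import *
for n in("top0","scene0"):
    Q=np.load(n+"Q.npy").reshape(-1,3)
    def S(z0,z1,x0,x1,y0,y1): 
        return Q[(Q[:,2]>z0)&(Q[:,2]<z1)&(Q[:,0]>x0)&(Q[:,0]<x1)&(Q[:,1]>y0)&(Q[:,1]<y1)]
    def rng(p): return np.percentile(p,[1,99],axis=0).round(1).tolist(),np.median(p,0).round(1)
    print(n)
    print("plate",np.median(S(-24,-12,-30,95,-170,30)[:,2]))
    print("housing",len(S(23,29,-20,75,-60,60)),rng(S(23,29,-20,75,-60,60)))
    print("upright",rng(S(45,60,0,60,-150,-80)))
    print("upright+block end", rng(S(14,22,-10,60,-160,-75)))
    # block left face
    p=S(-12,14,8,46,-100,-76);print("leftface",np.percentile(p[:,1],[50,90,97]) if len(p) else None)
    p=S(-18,20,-10,60,-84,-48);print("head",rng(p))
    p=S(37,85,-60,-10,-20,20);print("grip top",rng(S(74,85,-60,-10,-20,20)))
    p=S(56,70,-60,-10,-25,25);print("grip mid",rng(p))
    print("rail",rng(S(1,8,50,70,-200,-40)),rng(S(1,8,-14,4,-200,-40)))
    print("fence",rng(S(-10,84,90,130,-200,60)))
E
```

```text
top0
plate -17.739715592653685
housing 834 ([[-8.7, -37.1, 23.2], [62.7, 34.0, 28.6]], array([33.8,  0. , 25.8]))
upright ([[15.2, -135.3, 45.5], [38.9, -96.0, 53.8]], array([  27.7, -114.6,   50.8]))
upright+block end ([[5.8, -145.7, 14.5], [48.8, -84.9, 21.4]], array([  39.2, -102.9,   18.1]))
leftface [-85.40425056 -79.40480131 -77.15531987]
head ([[-3.2, -83.5, -17.8], [59.4, -48.4, 15.7]], array([ 29.1, -65.6,   2.6]))
grip top ([[-41.4, -6.7, 74.5], [-28.4, 5.9, 82.1]], array([-33.3,  -0.5,  79.3]))
grip mid ([[-35.6, -6.2, 56.4], [-28.0, 6.7, 69.2]], array([-29.5,   1.4,  63.2]))
rail ([[50.2, -175.6, 1.2], [59.5, -42.1, 7.5]], array([  55.1, -108. ,    4. ])) ([[-4.2, -176.7, 1.5], [3.8, -42.2, 7.9]], array([ -0.5, -81.4,   4.3]))
fence ([[112.1, -176.0, -8.2], [122.4, 41.3, 82.1]], array([121.3, -66.3,  57.1]))
scene0
plate -17.97600160331281
housing 509 ([[-9.1, -37.4, 23.2], [62.1, 34.8, 28.6]], array([34.7,  9.1, 25.6]))
upright ([[14.8, -133.9, 45.4], [38.1, -94.6, 53.4]], array([  27. , -112.1,   50.5]))
upright+block end ([[4.1, -143.3, 14.1], [48.1, -82.9, 21.7]], array([ 35. , -97.3,  17.7]))
leftface [-85.85221453 -80.35417481 -79.29779011]
head ([[-4.2, -83.6, -17.4], [59.3, -52.4, 16.5]], array([ 28.7, -72.3,   5.2]))
grip top ([[-41.5, -7.5, 74.4], [-29.1, 6.9, 81.0]], array([-34.6,   2.2,  78.7]))
grip mid ([[-41.0, -1.3, 56.3], [-28.6, 8.9, 69.7]], array([-33.2,   4.9,  63.8]))
rail ([[50.0, -176.3, 1.1], [58.6, -60.4, 7.6]], array([  54.5, -111.5,    3.7])) ([[-4.9, -176.9, 1.6], [3.9, -61.4, 7.4]], array([  -1.6, -104.1,    4. ]))
fence ([[95.7, -173.3, -9.1], [121.7, 43.5, 81.7]], array([119. , -22.9,  55.9]))
```

```bash
cat >> h.py <<'E'
PSI=np.radians(33.18);A=frame(PSI)
O=np.array([.60,.21,.066])+A.T@np.array([26.8,-1.4,-18.2])/1000
def l2w(p): return O+A.T@(np.array(p)/1000)
def w2l(p): return (np.asarray(p)-O)@A.T*1000
def Rt(theta): # tool rotation with jaw axis tangential at lever angle theta; theta=pi/2 -> tool x = +x_lock
    x=np.array([np.sin(theta),np.cos(theta),0]);z=np.array([0,0,-1.]);y=np.cross(z,x)
    return A.T@np.stack([x,y,z],1)
def delta(pl,theta,s=None):
    """shift (mm, tool axes) and rotvec from measured pose to TCP at lock coords pl"""
    from plant import manip
    s=s or manip.state();M=rot(s["tool_rot"]).as_matrix()
    d=M.T@(l2w(pl)-s["tool_pos"]);r=R.from_matrix(M.T@Rt(theta)).as_rotvec()
    return d.round(4),r.round(4),np.degrees(np.linalg.norm(r)).round(1)
def show(s=None):
    from plant import manip
    s=s or manip.state();M=A@rot(s["tool_rot"]).as_matrix()
    print("t",round(s["time"],2),"w",s["tool_pos"].round(4),"lock",w2l(s["tool_pos"]).round(1),"toolx",M[:,0].round(3),"toolz",M[:,2].round(3),"q",s["joint_pos"].round(2),"F",(A@s["contact_force"]).round(1),"grip",round(s["gripper_width"],3))
E
python3 - <<'E'
from h import *
print(O); show()
print(proj(load("top0"),[O,l2w((0,-113.6,69)),l2w((-62,0,98))]).round(1))
for p in[(0,-113.6,40),(0,-113.6,160),(-62,0,62),(-62,0,150)]: print(p,l2w(p).round(3))
print(delta((0,-113.6,160),np.pi/2))
P=cloud(load("top0"));
H=np.zeros((9,11))
for i in range(9):
  for j in range(11):
    x0=.2+.08*i;y0=.3-.1*j
    m=(abs(P[...,0]-x0)<.04)&(abs(P[...,1]-y0)<.05);H[i,j]=P[...,2][m].max()*1000 if m.any() else -1
print(H.round(0))
E
```

```text
[0.62787715 0.22655567 0.06646328]
t 0.1 w [ 0.2528 -0.5709  0.1913] lock [-543.1 -462.2  532.6] toolx [-0.133 -0.987  0.091] toolz [-0.573  0.002 -0.819] q [-1.27  0.05  1.61 -0.    1.48 -0.12] F [ 0.3  0.3 -0. ] grip 1.002
[[300.5 152.3]
 [354.8 130.6]
 [327.7 188.3]]
(0, -113.6, 40) [0.671 0.119 0.099]
(0, -113.6, 160) [0.613 0.081 0.198]
(-62, 0, 62) [0.556 0.179 0.082]
(-62, 0, 150) [0.513 0.152 0.154]
(array([-0.4504, -0.5936, -0.0053]), array([ 0.5258,  0.4493, -1.6736]), np.float64(103.8))
[[  13. -715.  415.  414. -711. -716. -805. -808. -809. -810. -803.]
 [   9.   14.  280.  286.    5.    4.    4.    4.    6.  -84.   -1.]
 [  19.  913.   23.  115.   68.    6.  162.  161.  111.   -1.   -1.]
 [   6.   21.  111.  113.  128.  168.  177.  169.   16.   -1.   -1.]
 [   5.  116.   23.   97.  119.  149.   41.   14.   15.   12.   -1.]
 [ 202.  201.  118.   43.  105.  151.   51.   64.  118.    5.   -1.]
 [ 194.  205.  202.   15.   40.  147.   52.   17.   25.   26.   -1.]
 [  66.  178.  203.   11.   23.   23.  361.  307.   27.    8.   -1.]
 [  63.   62.    6.   11.   10.    5.  317.   23.   62.   58.   -1.]]
```

```bash
python3 -m handwheel '[{"dz":-0.06},{"dz":-0.12,"ax":0.05,"ay":0.045,"az":-0.16},{"dz":-0.14,"dy":-0.05,"dx":-0.03,"ax":0.11,"ay":0.09,"az":-0.33},{"dz":-0.14,"dy":-0.1,"dx":-0.06,"ax":0.16,"ay":0.14,"az":-0.5},{"dz":-0.14,"dy":-0.15,"dx":-0.09,"ax":0.21,"ay":0.18,"az":-0.67}]' 0
python3 - <<'E'
from h import *
show();print(delta((0,-113.6,250),np.pi/2))
E
```

```text
t 0.1 w [ 0.2528 -0.5709  0.1913] lock [-543.1 -462.2  532.6] toolx [-0.133 -0.987  0.091] toolz [-0.573  0.002 -0.819] q [-1.27  0.05  1.61 -0.    1.48 -0.12] F [ 0.3  0.3 -0. ] grip 1.002
(array([-0.4422, -0.5427, -0.0791]), array([ 0.5258,  0.4493, -1.6736]), np.float64(103.8))invalid input at $[0]: expected keys dx, dy, dz, ax, ay, az
```

```bash
python3 -m handwheel '[{"dx":0,"dy":0,"dz":-0.06,"ax":0,"ay":0,"az":0},{"dx":0,"dy":0,"dz":-0.12,"ax":0.05,"ay":0.045,"az":-0.16},{"dz":-0.14,"dy":-0.05,"dx":-0.03,"ax":0.11,"ay":0.09,"az":-0.33},{"dz":-0.14,"dy":-0.1,"dx":-0.06,"ax":0.16,"ay":0.14,"az":-0.5},{"dz":-0.14,"dy":-0.15,"dx":-0.09,"ax":0.21,"ay":0.18,"az":-0.67}]' 0
python3 - <<'E'
from h import *
show();print(delta((0,-113.6,250),np.pi/2))
E
```

```text
time: 0.72
tool_pos: [0.3544, -0.4269, 0.3327]
tool_rot: [-0.038, 0.963, -0.233, 0.131]
contact_force: [0.5, 0.3, -0.7]
gripper_width: 0.998
t 0.72 w [ 0.3544 -0.4269  0.3327] lock [-327.8 -397.3  554.5] toolx [ 0.517 -0.853 -0.075] toolz [-0.362 -0.138 -0.922] q [-1.16 -0.27  1.7   0.26  1.61 -0.66] F [ 0.1 -0.  -0.9] grip 0.998
(array([-0.0496, -0.5128,  0.1232]), array([ 0.3166,  0.2676, -0.9974]), np.float64(61.9))
```

```bash
python3 -m handwheel '[{"dx":-0.005,"dy":-0.055,"dz":0.005,"ax":0.04,"ay":0.03,"az":-0.12},{"dx":-0.01,"dy":-0.11,"dz":0.01,"ax":0.08,"ay":0.06,"az":-0.24},{"dx":-0.015,"dy":-0.165,"dz":0.015,"ax":0.12,"ay":0.1,"az":-0.37},{"dx":-0.02,"dy":-0.22,"dz":0.02,"ax":0.16,"ay":0.13,"az":-0.5},{"dx":-0.025,"dy":-0.275,"dz":0.03,"ax":0.2,"ay":0.17,"az":-0.63}]'
python3 - <<'E'
from h import *
show();print(delta((0,-113.6,250),np.pi/2))
E
```

```text
time: 1.35
tool_pos: [0.4627, -0.1712, 0.3348]
tool_rot: [-0.07, 0.965, 0.087, 0.238]
contact_force: [0.3, 0.2, -0.0]
gripper_width: 1.004
t 1.35 w [ 0.4627 -0.1712  0.3348] lock [-137.6 -242.5  424. ] toolx [ 0.928 -0.364 -0.074] toolz [-0.116 -0.097 -0.988] q [-0.81 -0.57  1.96  0.46  1.55 -0.95] F [ 0.2 -0.  -0.2] grip 1.004
(array([ 0.0936, -0.191 ,  0.1435]), array([ 0.1175,  0.0976, -0.3684]), np.float64(22.9))
```

```bash
python3 -m handwheel '[{"dx":0.02,"dy":-0.04,"dz":0.025,"ax":0.025,"ay":0.02,"az":-0.08},{"dx":0.04,"dy":-0.08,"dz":0.05,"ax":0.05,"ay":0.04,"az":-0.16},{"dx":0.06,"dy":-0.12,"dz":0.085,"ax":0.08,"ay":0.07,"az":-0.25},{"dx":0.08,"dy":-0.16,"dz":0.12,"ax":0.11,"ay":0.09,"az":-0.34},{"dx":0.094,"dy":-0.191,"dz":0.144,"ax":0.1175,"ay":0.0976,"az":-0.368}]'
python3 - <<'E'
from h import *
from plant import manip
show();print(delta((0,-113.6,250),np.pi/2),delta((0.2,-113.6,41),np.pi/2))
for n in("scene","top"):
    f=manip.grab_frame(n);cv2.imwrite(f"pics/{n}1.png",f["image"]);pickle.dump(f,open(n+"1.pkl","wb"))
E
```

```text
time: 1.98
tool_pos: [0.5706, 0.0532, 0.2687]
tool_rot: [-0.087, 0.915, 0.271, 0.287]
contact_force: [0.4, -0.1, 0.1]
gripper_width: 0.998
t 1.98 w [0.5706 0.0532 0.2687] lock [  -1.  -113.8  247.6] toolx [ 1.    -0.004 -0.003] toolz [-0.003  0.002 -1.   ] q [-0.29 -0.48  2.03  0.49  1.21 -0.95] F [ 0.3 -0.3 -0.1] grip 0.998
(array([ 0.001 , -0.0002, -0.0024]), array([-0.0019,  0.0027, -0.0036]), np.float64(0.3)) (array([1.800e-03, 2.000e-04, 2.066e-01]), array([-0.0019,  0.0027, -0.0036]), np.float64(0.3))
```

View pics/scene1.png

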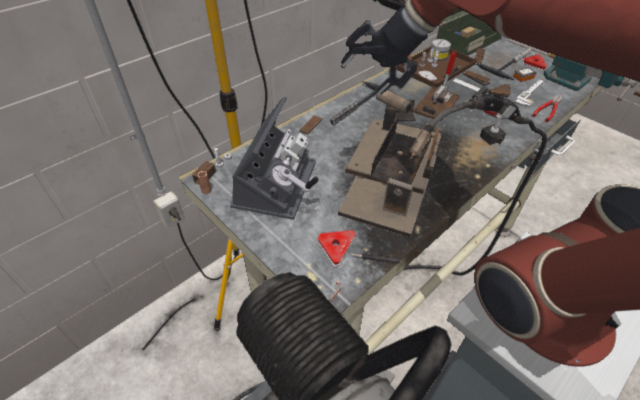

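```bash
python3 - <<'E'
from h import *
f=load("scene1");print(proj(f,[[.5706,.0532,.2687],l2w((57,-113,235)),l2w((-57,-113,235)),O]).round())
c=f["image"][0:240,225:430];cv2.imwrite("pics/s1z.png",cv2.resize(c,None,fx=2.5,fy=2.5))
E
```

```text
[[345.  94.]
 [320.  82.]
 [360. 113.]
 [273. 184.]]
```

View pics/s1z.png

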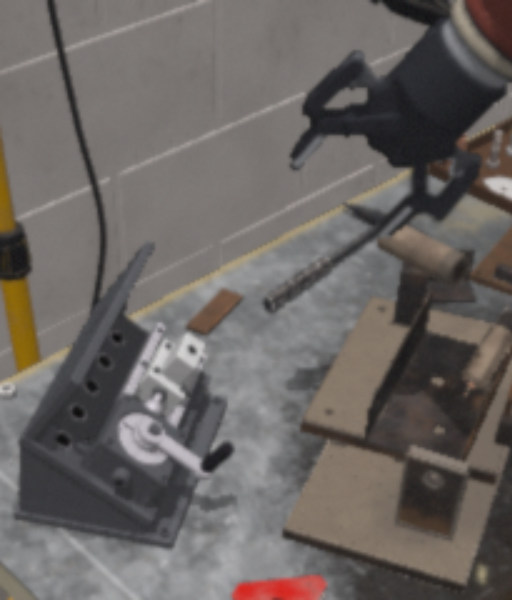

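View pics/top1.png

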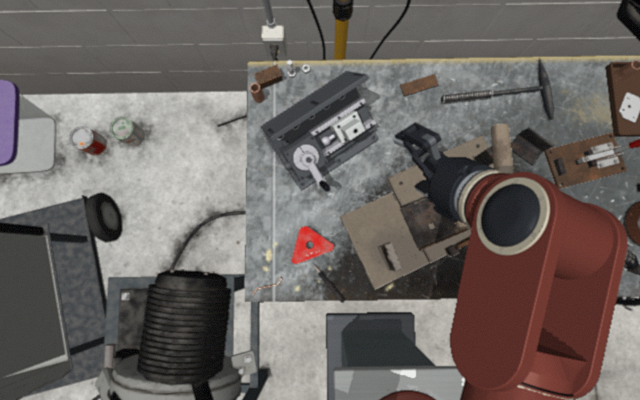

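```bash
python3 - <<'E'
from h import *
show()
for n in("scene1","top1"):
    f=load(n);f0=load(n[:-1]+"0");Q=w2l(cloud(f));Q0=w2l(cloud(f0))
    d=(f0["z_map"]-f["z_map"]>.04)&(f["z_map"]>0)&(np.abs(Q-[0,-110,250])<[250,250,200]).all(-1)
    p=Q[d];print(n,len(p),p[:,2].min())
    for z in range(160,460,20):
        s=p[(p[:,2]>=z)&(p[:,2]<z+20)]
        if len(s)>3: print(z,len(s),np.percentile(s[:,:2],[2,98],axis=0).round(0).tolist())
f=load("top1");c=f["image"][80:230,330:500];cv2.imwrite("pics/t1z.png",cv2.resize(c,None,fx=4,fy=4))
E
```

```text
t 2.08 w [0.5698 0.0547 0.2675] lock [  -1.5 -112.   246.5] toolx [ 1.    -0.003 -0.004] toolz [-0.004  0.006 -1.   ] q [-0.29 -0.48  2.04  0.49  1.21 -0.95] F [-0.9  0.6 -0.4] grip 1.0
scene1 2804 300.534724195056
300 119 [[-56.0, -123.0], [55.0, -100.0]]
320 138 [[-57.0, -120.0], [55.0, -101.0]]
340 338 [[-72.0, -124.0], [72.0, -97.0]]
360 540 [[-70.0, -127.0], [71.0, -95.0]]
380 673 [[-67.0, -115.0], [68.0, -93.0]]
400 370 [[-64.0, -121.0], [65.0, -77.0]]
420 409 [[-31.0, -111.0], [36.0, -74.0]]
440 217 [[-31.0, -111.0], [36.0, -75.0]]
top1 2968 297.2085193984941
280 9 [[-44.0, -116.0], [34.0, -104.0]]
300 163 [[-47.0, -118.0], [56.0, -99.0]]
320 114 [[-49.0, -113.0], [56.0, -98.0]]
340 315 [[-69.0, -121.0], [74.0, -94.0]]
360 413 [[-68.0, -121.0], [72.0, -93.0]]
380 603 [[-65.0, -121.0], [70.0, -91.0]]
400 389 [[-8.0, -128.0], [67.0, -74.0]]
420 595 [[-6.0, -133.0], [38.0, -73.0]]
440 367 [[-6.0, -132.0], [38.0, -74.0]]
```

View pics/t1z.png

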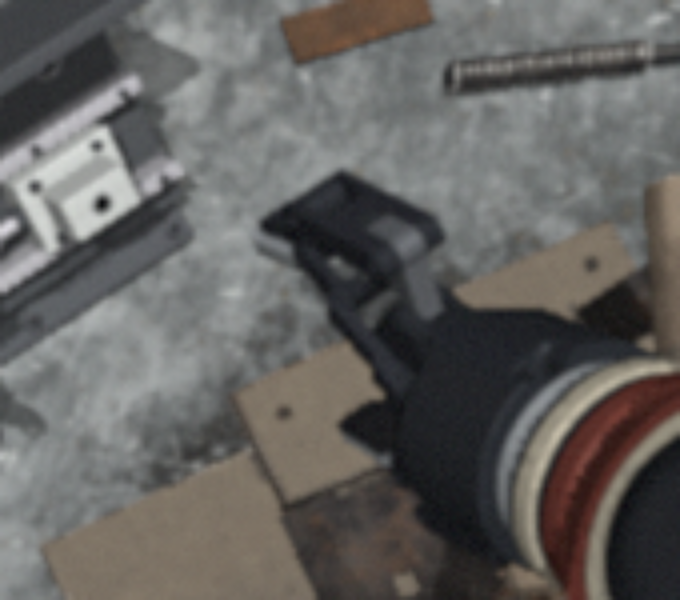

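```bash
python3 - <<'E'
from h import *
from plant import manip
f=manip.grab_frame("scene");pickle.dump(f,open("scene2.pkl","wb"))
show()
f0=load("scene0");P=cloud(f);Q=w2l(P)
d=(f0["z_map"]-f["z_map"]>.02)&(f["z_map"]>0)&(np.abs(Q-[0,-110,250])<[250,250,250]).all(-1)
p=Q[d];print(len(p),np.percentile(p[:,2],[0,1,2,5]))
for s in (1,-1):
    q=p[(p[:,0]*s>30)&(p[:,2]<330)];print(s,len(q),q.mean(0).round(1),q.min(0).round(1),q.max(0).round(1))
c=f["image"][0:130,320:450];cv2.imwrite("pics/s2z.png",cv2.resize(c,None,fx=4.5,fy=4.5))
z=f["z_map"][0:130,320:450];m=d[0:130,320:450]
cv2.imwrite("pics/s2d.png",cv2.resize((m*255).astype(np.uint8),None,fx=4.5,fy=4.5))
E
```

```text
t 2.12 w [0.57   0.0531 0.2688] lock [  -1.4 -113.6  247.9] toolx [ 1.    -0.003 -0.004] toolz [-0.004  0.003 -1.   ] q [-0.29 -0.48  2.03  0.49  1.21 -0.95] F [-0.6 -0.9  0.3] grip 1.0
3976 [299.70543475 309.00842347 314.48578388 330.23638121]
1 94 [  48.5 -103.9  317.1] [  41.4 -118.6  299.7] [ 55.2 -99.  329.9]
-1 103 [ -48.3 -106.   316.3] [ -57.5 -122.   300.9] [-43.5 -98.9 329.8]
```

View pics/s2z.png

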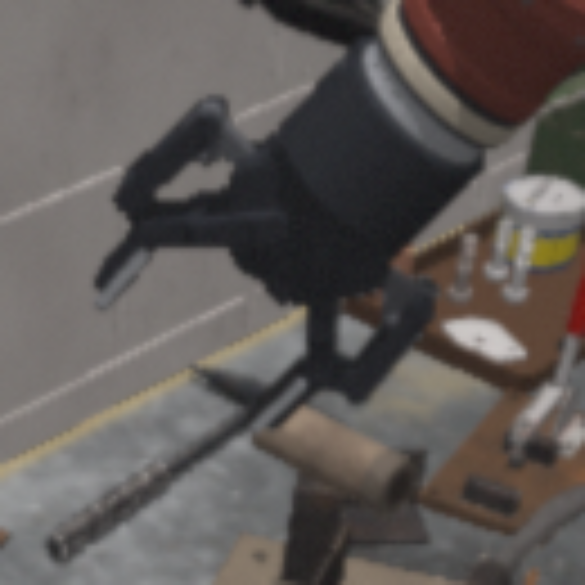

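View pics/s2d.png

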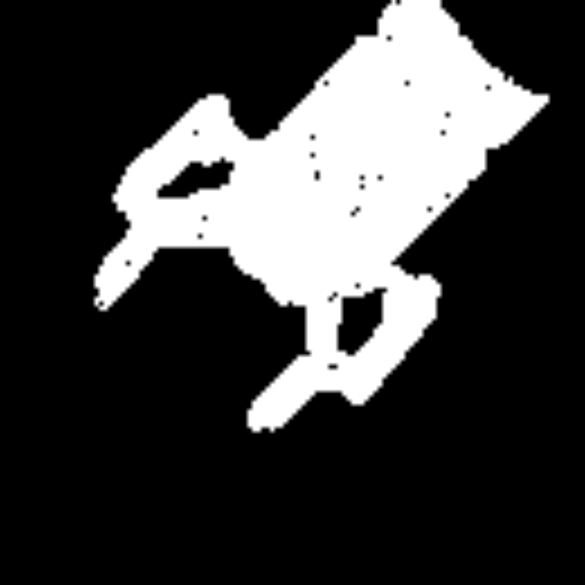

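```bash
python3 -m handwheel '[{"dx":0.001,"dy":0,"dz":0.05,"ax":-0.002,"ay":0.003,"az":-0.0036},{"dx":0.0015,"dy":0,"dz":0.1,"ax":-0.002,"ay":0.003,"az":-0.0036},{"dx":0.0018,"dy":0,"dz":0.15,"ax":-0.002,"ay":0.003,"az":-0.0036},{"dx":0.0018,"dy":0,"dz":0.18,"ax":-0.002,"ay":0.003,"az":-0.0036},{"dx":0.0018,"dy":0,"dz":0.18,"ax":-0.002,"ay":0.003,"az":-0.0036}]'
cat >> h.py <<'E'
def look(tag,crop=(60,230,225,400),k=4):
    from plant import manip
    f=manip.grab_frame("scene");pickle.dump(f,open(tag+".pkl","wb"))
    a,b,c,d=crop;cv2.imwrite(f"pics/{tag}.png",cv2.resize(f["image"][a:b,c:d],None,fx=k,fy=k,interpolation=cv2.INTER_CUBIC))
    return f
E
python3 - <<'E'
from h import *
f=look("s3",(60,210,225,400),4)
show();print(delta((0.2,-113.6,41),np.pi/2))
Q=w2l(cloud(f));f0=load("scene0")
d=(f0["z_map"]-f["z_map"]>.01)&(f["z_map"]>0)&(np.abs(Q-[0,-110,150])<[250,100,150]).all(-1)
p=Q[d]
for s in (1,-1):
    q=p[(p[:,0]*s>30)];z0=np.percentile(q[:,2],.5);q=q[q[:,2]<z0+30];print(s,len(q),z0,q.min(0).round(1),q.max(0).round(1))
E
```

```text
time: 2.75
tool_pos: [0.6571, 0.1078, 0.1213]
tool_rot: [-0.086, 0.915, 0.271, 0.287]
contact_force: [0.3, -0.8, 0.9]
gripper_width: 0.996
t 2.8 w [0.6581 0.1074 0.1237] lock [ 1.000e-01 -1.162e+02  6.980e+01] toolx [ 1.    -0.002  0.   ] toolz [ 0.    -0.002 -1.   ] q [-0.13 -0.12  2.    0.52  0.84 -0.98] F [0.5 0.5 0.6] grip 0.998
(array([ 0.0001, -0.0027,  0.0288]), array([ 0.0021, -0.0003, -0.0023]), np.float64(0.2))
1 68 125.0162612528433 [  41.1 -118.2  121.4] [  54.8 -100.6  154.3]
-1 71 122.43572657093685 [-189.6 -207.8   98.4] [ -43.3 -101.2  152.1]
```

View pics/s3.png

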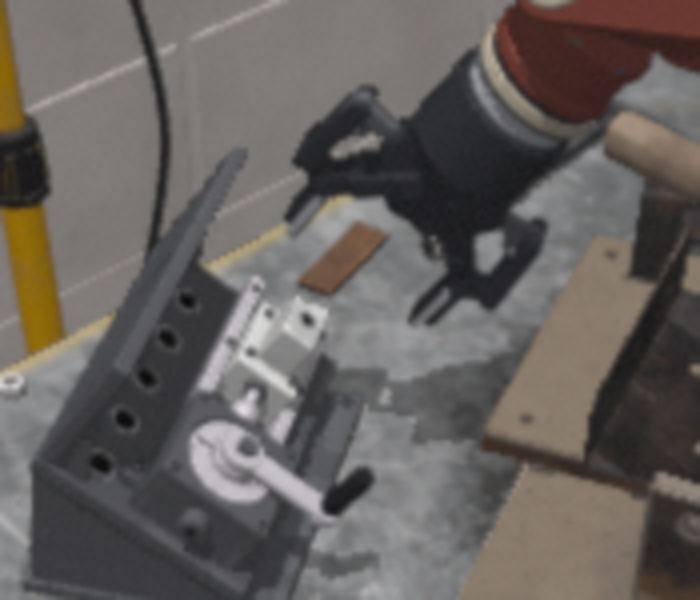

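```bash
python3 -m handwheel '[{"dx":0,"dy":0,"dz":0.02,"ax":0,"ay":0,"az":0},{"dx":0,"dy":0,"dz":0.04,"ax":0,"ay":0,"az":0},{"dx":0,"dy":0,"dz":0.05,"ax":0,"ay":0,"az":0},{"dx":0,"dy":0,"dz":0.05,"ax":0,"ay":0,"az":0}]'
python3 - <<'E'
from h import *
f=look("s4",(60,210,225,400),4)
show()
Q=w2l(cloud(f));f0=load("scene0")
d=(f0["z_map"]-f["z_map"]>.01)&(f["z_map"]>0)&(np.abs(Q-[0,-110,100])<[120,100,100]).all(-1)
p=Q[d]
for s in (1,-1):
    q=p[(p[:,0]*s>30)];z0=np.percentile(q[:,2],1);q=q[q[:,2]<z0+30];print(s,len(q),z0,q.min(0).round(1),q.max(0).round(1))
E
```

```text
time: 3.3
tool_pos: [0.6828, 0.1235, 0.0842]
tool_rot: [-0.085, 0.914, 0.271, 0.29]
contact_force: [0.2, 0.6, 0.3]
gripper_width: 1.003
t 3.35 w [0.6829 0.1235 0.0846] lock [   2.  -116.4   20.8] toolx [ 1.    -0.001  0.003] toolz [ 0.003 -0.003 -1.   ] q [-0.1  -0.01  1.97  0.55  0.76 -0.99] F [1.  0.1 0. ] grip 0.997
1 72 80.38707968563884 [  43.9 -121.9   77. ] [  57.9 -100.8  110.1]
-1 66 75.96845373800544 [ -55.2 -125.    73.4] [ -40.8 -101.8  105.8]
```

View pics/s4.png

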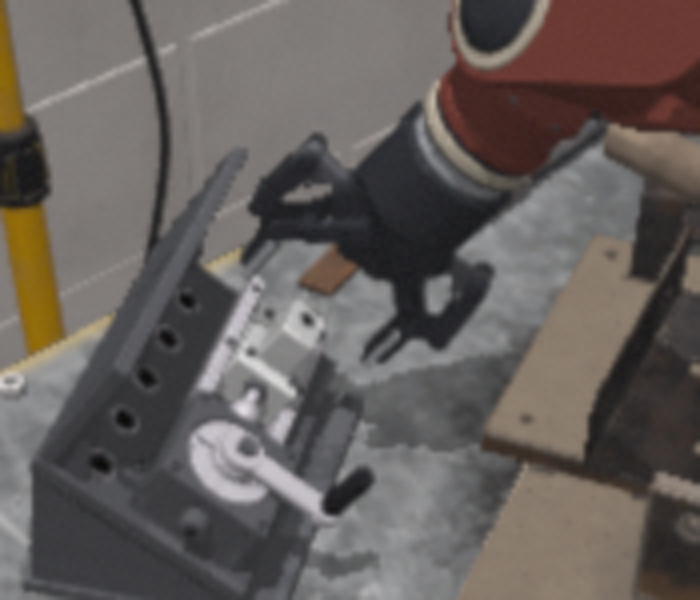

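```bash
python3 -m handwheel '[{"dx":-0.001,"dy":-0.002,"dz":0.01,"ax":0,"ay":0,"az":0},{"dx":-0.001,"dy":-0.002,"dz":0.02,"ax":0,"ay":0,"az":0},{"dx":-0.001,"dy":-0.002,"dz":0.02,"ax":0,"ay":0,"az":0}]'
python3 - <<'E'
from h import *
f=look("s5",(60,210,225,400),4)
show()
Q=w2l(cloud(f));f0=load("scene0")
d=(f0["z_map"]-f["z_map"]>.01)&(f["z_map"]>0)&(np.abs(Q-[0,-110,100])<[120,100,100]).all(-1)
p=Q[d]
for s in (1,-1):
    q=p[(p[:,0]*s>30)];z0=np.percentile(q[:,2],1);q=q[q[:,2]<z0+30];print(s,len(q),z0,q.min(0).round(1),q.max(0).round(1))
E
```

```text
time: 3.72
tool_pos: [0.6897, 0.1319, 0.065]
tool_rot: [-0.086, 0.914, 0.272, 0.288]
contact_force: [0.7, -1.1, -0.4]
gripper_width: 1.002
t 3.77 w [0.69   0.1317 0.0655] lock [  -0.4 -113.4   -0.8] toolx [ 1.    -0.001  0.001] toolz [ 0.001 -0.002 -1.   ] q [-0.08  0.04  1.96  0.56  0.72 -1.  ] F [ 0.9 -0.4 -0.2] grip 1.0
1 64 59.81453111402468 [  41.5 -116.6   54.9] [ 55.5 -99.5  88.7]
-1 70 55.70237294991573 [ -57.5 -127.    53.7] [-42.8 -99.2  85.7]
```

View pics/s5.png

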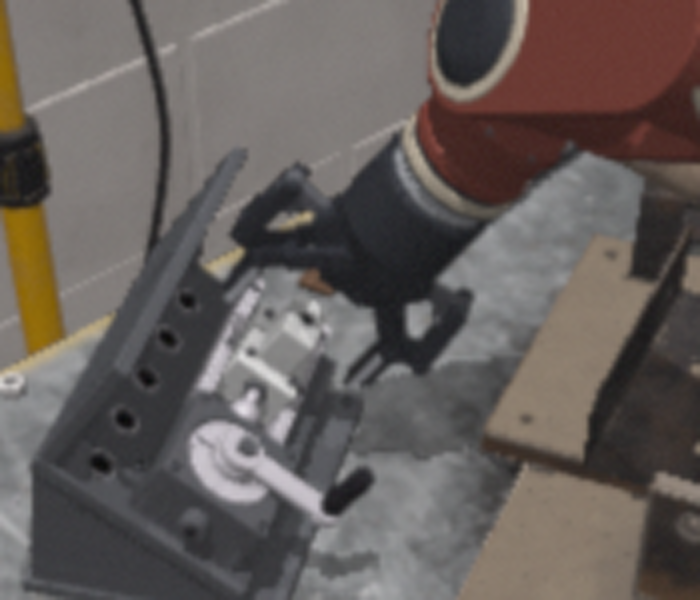

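```bash
python3 -m handwheel '[{"dx":0,"dy":0,"dz":0,"ax":0,"ay":0,"az":0},{"dx":0,"dy":0,"dz":0,"ax":0,"ay":0,"az":0},{"dx":0,"dy":0,"dz":0,"ax":0,"ay":0,"az":0}]' 150
python3 - <<'E'
from h import *
f=look("s6",(60,210,225,400),4)
show()
E
```

```text
time: 4.15
tool_pos: [0.6905, 0.1314, 0.0667]
tool_rot: [-0.085, 0.914, 0.271, 0.289]
contact_force: [-0.1, 0.8, 0.2]
gripper_width: 0.414
t 4.2 w [0.6905 0.1314 0.0667] lock [   0.4 -113.9   -0. ] toolx [ 1.    -0.001  0.002] toolz [ 0.002 -0.003 -1.   ] q [-0.08  0.04  1.96  0.56  0.72 -1.  ] F [ 0.2 -0.   0.3] grip 0.412
```

View pics/s6.png

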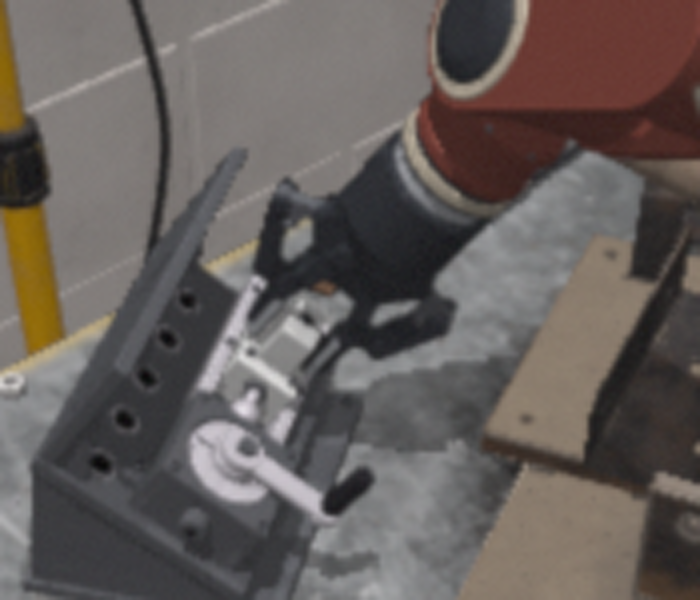

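```bash
python3 -m handwheel '[{"dx":0,"dy":0,"dz":0,"ax":0,"ay":0,"az":0},{"dx":0,"dy":0,"dz":0,"ax":0,"ay":0,"az":0},{"dx":0,"dy":0,"dz":0,"ax":0,"ay":0,"az":0}]' 255
python3 - <<'E'
from h import *
f=look("s7",(60,210,225,400),4)
show()
E
```

```text
time: 4.58
tool_pos: [0.6903, 0.1314, 0.0666]
tool_rot: [-0.085, 0.914, 0.272, 0.289]
contact_force: [-4.3, -1.7, 3.5]
gripper_width: 0.269
t 4.62 w [0.6902 0.1314 0.0665] lock [ 1.000e-01 -1.138e+02 -0.000e+00] toolx [ 1.    -0.001  0.001] toolz [ 0.001 -0.002 -1.   ] q [-0.08  0.04  1.96  0.56  0.72 -1.  ] F [-2.3  0.3  6.5] grip 0.271
```

View pics/s7.png

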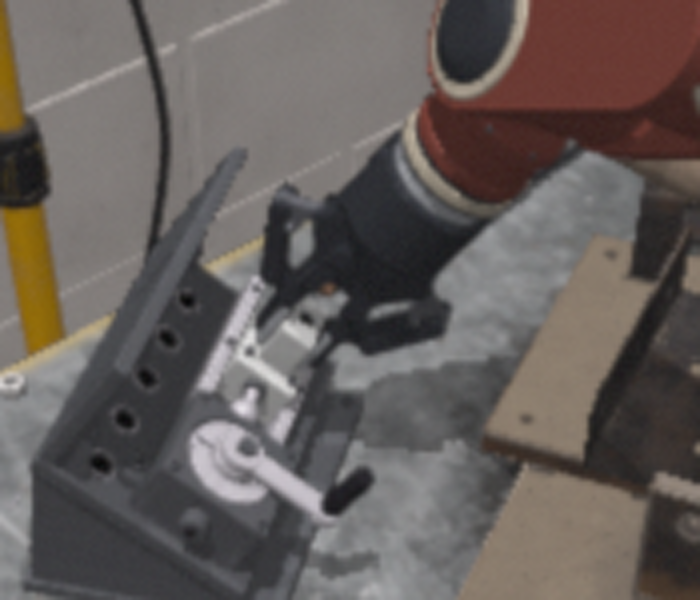

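```bash
python3 -m handwheel '[{"dx":0,"dy":-0.008,"dz":0,"ax":0,"ay":0,"az":0},{"dx":0,"dy":-0.016,"dz":0,"ax":0,"ay":0,"az":0},{"dx":0,"dy":-0.024,"dz":0,"ax":0,"ay":0,"az":0},{"dx":0,"dy":-0.03,"dz":0,"ax":0,"ay":0,"az":0},{"dx":0,"dy":-0.03,"dz":0,"ax":0,"ay":0,"az":0}]'
cat >> h.py <<'E'
def stop_pos(f):
    Q=w2l(cloud(f)).reshape(-1,3)
    def S(a,b): return Q[((Q>a)&(Q<b)).all(1)]
    p=S((-16,-125,60),(16,-40,74)) ; b=S((-20,-140,26),(20,-40,34)); t=S((-22,-140,33.5),(22,-40,39))
    pr=lambda q:(len(q),np.percentile(q,[2,50,98],axis=0).round(1).tolist()) if len(q)>5 else len(q)
    print("upright top",pr(p));print("end face",pr(b));print("block top",pr(t))
E
python3 - <<'E'
from h import *
f=look("s8",(60,210,225,400),4)
show();stop_pos(f);print("ref");stop_pos(load("scene2"))
E
```

```text
time: 5.25
tool_pos: [0.6741, 0.1567, 0.0668]
tool_rot: [-0.085, 0.914, 0.271, 0.29]
contact_force: [-4.0, -3.7, 3.8]
gripper_width: 0.273
t 5.3 w [0.674  0.1567 0.0667] lock [  0.5 -83.7  -0. ] toolx [ 1.    -0.001  0.002] toolz [ 0.002 -0.002 -1.   ] q [-0.03  0.    1.99  0.54  0.7  -0.95] F [-2.4 -0.5  6.3] grip 0.272
upright top (135, [[-14.6, -102.1, 61.2], [-0.9, -74.1, 68.7], [14.5, -63.3, 72.7]])
end face (38, [[-18.5, -69.9, 27.3], [-2.5, -55.1, 31.8], [17.9, -51.0, 33.8]])
block top (100, [[-20.7, -86.0, 33.7], [4.5, -62.2, 36.3], [21.8, -52.1, 38.7]])
ref
upright top (106, [[-11.4, -123.3, 60.2], [0.3, -105.3, 68.7], [11.2, -93.1, 71.6]])
end face (76, [[-17.2, -129.9, 26.6], [0.2, -80.3, 31.1], [19.4, -51.5, 33.9]])
block top (135, [[-21.3, -133.7, 33.7], [5.4, -94.8, 36.2], [20.4, -73.1, 38.8]])
```

View pics/s8.png

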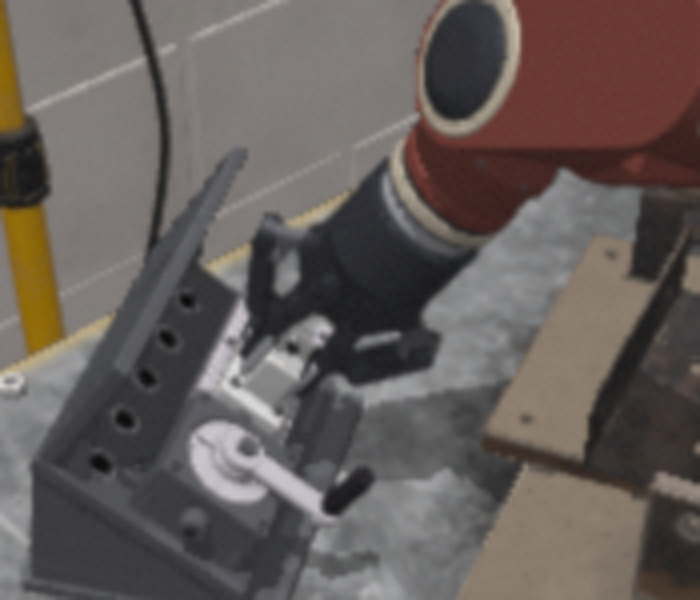

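```bash
python3 -m handwheel '[{"dx":0,"dy":-0.005,"dz":0,"ax":0,"ay":0,"az":0},{"dx":0,"dy":-0.01,"dz":0,"ax":0,"ay":0,"az":0},{"dx":0,"dy":-0.012,"dz":0,"ax":0,"ay":0,"az":0},{"dx":0,"dy":-0.013,"dz":0,"ax":0,"ay":0,"az":0},{"dx":0,"dy":-0.013,"dz":0,"ax":0,"ay":0,"az":0}]'
python3 - <<'E'
from h import *
from plant import manip
f=look("s9",(60,210,225,400),4)
show();stop_pos(f)
g=manip.grab_frame("top");pickle.dump(g,open("top9.pkl","wb"));stop_pos(g)
E
```

```text
time: 5.92
tool_pos: [0.6675, 0.1669, 0.0669]
tool_rot: [-0.084, 0.914, 0.271, 0.29]
contact_force: [-2.0, -5.2, 2.0]
gripper_width: 0.266
t 5.97 w [0.6675 0.1669 0.0669] lock [  0.7 -71.6   0. ] toolx [ 1.    -0.001  0.002] toolz [ 0.002 -0.004 -1.   ] q [-0.01 -0.01  2.    0.52  0.69 -0.92] F [-2.5 -3.3  5. ] grip 0.273
upright top (133, [[-14.2, -90.1, 60.9], [-0.9, -62.1, 68.8], [14.0, -50.9, 72.0]])
end face 3
block top (78, [[-20.3, -85.1, 34.1], [4.4, -52.8, 36.1], [21.6, -45.0, 38.8]])
upright top (58, [[-12.5, -61.1, 60.2], [0.8, -55.9, 69.0], [13.2, -52.2, 72.5]])
end face (20, [[-14.8, -62.1, 26.8], [4.2, -42.4, 31.9], [18.8, -40.2, 33.9]])
block top (107, [[-19.2, -101.1, 34.1], [4.0, -48.1, 36.4], [21.7, -42.5, 38.5]])
```

View pics/s9.png

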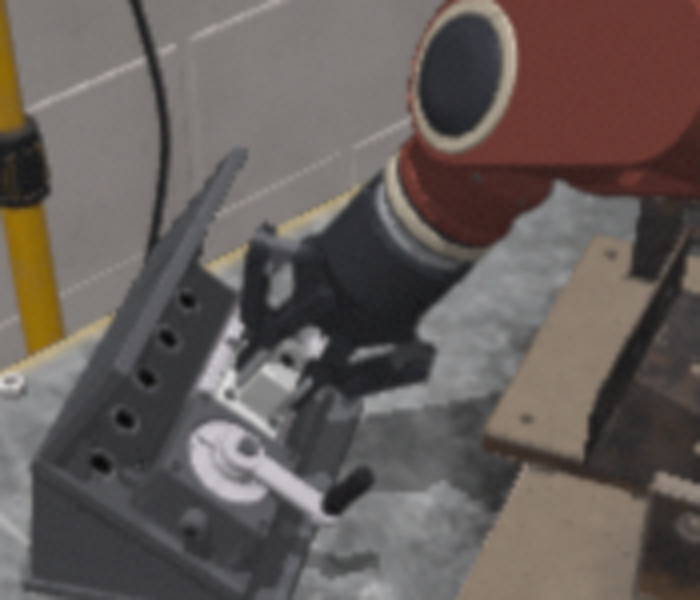

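```bash
python3 -m handwheel '[{"dx":0,"dy":-0.001,"dz":0,"ax":0,"ay":0,"az":0},{"dx":0,"dy":-0.002,"dz":0,"ax":0,"ay":0,"az":0},{"dx":0,"dy":-0.002,"dz":0,"ax":0,"ay":0,"az":0}]'
python3 - <<'E'
from h import *
show()
E
```

```text
time: 6.4
tool_pos: [0.6668, 0.1681, 0.0669]
tool_rot: [-0.084, 0.914, 0.271, 0.29]
contact_force: [-1.5, -5.3, 1.8]
gripper_width: 0.267
t 6.4 w [0.6668 0.1681 0.0669] lock [  0.7 -70.3   0. ] toolx [ 1.    -0.001  0.003] toolz [ 0.003 -0.005 -1.   ] q [-0.01 -0.01  2.01  0.52  0.69 -0.92] F [-2.4 -3.6  3.8] grip 0.267
```

```bash
python3 -m handwheel '[{"dx":0,"dy":0,"dz":0,"ax":0,"ay":0,"az":0},{"dx":0,"dy":0,"dz":0,"ax":0,"ay":0,"az":0},{"dx":0,"dy":0,"dz":0,"ax":0,"ay":0,"az":0},{"dx":0,"dy":0,"dz":-0.03,"ax":0,"ay":0,"az":0},{"dx":0,"dy":0,"dz":-0.06,"ax":0,"ay":0,"az":0}]' 0
python3 - <<'E'
from h import *
from plant import manip
f=look("s10",(60,210,225,400),4)
show();stop_pos(f)
g=manip.grab_frame("top");pickle.dump(g,open("top10.pkl","wb"));stop_pos(g)
E
```

```text
time: 7.02
tool_pos: [0.6361, 0.1506, 0.1153]
tool_rot: [-0.086, 0.914, 0.272, 0.289]
contact_force: [0.5, -0.5, 0.8]
gripper_width: 1.001
t 7.08 w [0.6375 0.15   0.1198] lock [  2.8 -69.3  63.1] toolx [1.    0.    0.006] toolz [ 0.006 -0.004 -1.   ] q [-0.05 -0.17  2.05  0.49  0.8  -0.89] F [ 2.9 -0.9  0.1] grip 1.001
upright top (135, [[-12.0, -90.4, 61.5], [-0.2, -67.7, 68.8], [11.4, -51.3, 71.5]])
end face (6, [[13.9, -105.1, 32.7], [16.8, -78.6, 33.4], [19.6, -51.8, 33.7]])
block top (110, [[-21.4, -100.4, 34.0], [11.3, -59.2, 36.2], [21.0, -44.6, 38.8]])
upright top (135, [[-11.7, -74.4, 61.2], [2.6, -62.3, 69.0], [11.9, -52.5, 72.0]])
end face (19, [[-16.2, -59.0, 26.7], [3.6, -42.5, 32.5], [15.1, -40.2, 33.8]])
block top (138, [[-20.2, -72.2, 33.9], [10.1, -50.2, 36.2], [21.2, -42.5, 38.6]])
```

View pics/s10.png

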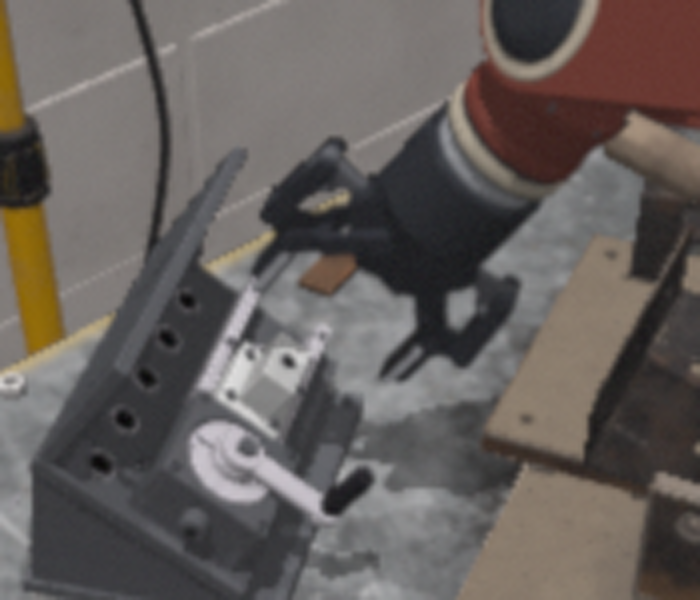

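```bash
python3 - <<'E'
from h import *
print(delta((-62,1,110),0.016))
E
python3 -m handwheel '[{"dx":-0.01,"dy":-0.01,"dz":-0.03,"ax":0,"ay":0,"az":-0.15},{"dx":-0.02,"dy":-0.02,"dz":-0.05,"ax":0,"ay":0,"az":-0.32},{"dx":-0.03,"dy":-0.035,"dz":-0.05,"ax":0,"ay":0,"az":-0.5},{"dx":-0.04,"dy":-0.045,"dz":-0.05,"ax":0,"ay":0,"az":-0.68},{"dx":-0.05,"dy":-0.055,"dz":-0.05,"ax":0,"ay":0,"az":-0.86}]'
python3 - <<'E'
from h import *
show();print(delta((-62,1,110),0.016))
E
```

```text
(array([-0.0647, -0.0705, -0.0486]), array([ 9.3000e-03, -9.0000e-04, -1.5546e+00]), np.float64(89.1))
time: 7.75
tool_pos: [0.5478, 0.1591, 0.1263]
tool_rot: [0.044, 0.716, 0.63, 0.298]
contact_force: [-0.2, -0.4, -0.2]
gripper_width: 1.0
t 7.75 w [0.5478 0.1591 0.1263] lock [-50.8 -12.7 108.6] toolx [ 0.649  0.761 -0.001] toolz [ 0.001 -0.001 -1.   ] q [-0.04 -0.43  2.24  0.45  0.86 -1.7 ] F [-0.4 -0.2  0. ] grip 1.0
(array([ 0.0031, -0.0174, -0.0014]), array([ 0.0013,  0.0011, -0.6901]), np.float64(39.5))
```

```bash
python3 -m handwheel '[{"dx":0.001,"dy":-0.005,"dz":0,"ax":0,"ay":0,"az":-0.17},{"dx":0.002,"dy":-0.01,"dz":0,"ax":0,"ay":0,"az":-0.34},{"dx":0.003,"dy":-0.0174,"dz":0,"ax":0,"ay":0,"az":-0.52},{"dx":0.003,"dy":-0.0174,"dz":0,"ax":0.001,"ay":0.001,"az":-0.69},{"dx":0.003,"dy":-0.0174,"dz":0,"ax":0.001,"ay":0.001,"az":-0.69}]'
cat >> h.py <<'E'
def tips(f,c,ax,f0n="scene0"):
    """finger ends near lock point c; ax = jaw axis index"""
    f0=load(f0n);Q=w2l(cloud(f))
    d=(f0["z_map"]-f["z_map"]>.008)&(f["z_map"]>0)&(np.abs(Q-np.array(c))<[95,95,130]).all(-1)
    p=Q[d]
    for s in(1,-1):
        q=p[(p[:,ax]-c[ax])*s>8]
        if len(q)<10: print("few",len(q));continue
        z0=np.percentile(q[:,2],1);q=q[q[:,2]<z0+25];print(s,len(q),round(z0,1),np.percentile(q,[3,97],axis=0).round(1).tolist())
E
python3 - <<'E'
from h import *
from plant import manip
f=look("s11",(60,210,225,400),4)
g=manip.grab_frame("top");pickle.dump(g,open("top11.pkl","wb"))
show();print(delta((-62,1,26),0.016))
tips(f,(-62,1,160),1);tips(g,(-62,1,160),1,"top0")
E
```

```text
time: 8.38
tool_pos: [0.5331, 0.1653, 0.1201]
tool_rot: [0.14, 0.464, 0.833, 0.266]
contact_force: [-0.7, 0.1, -0.5]
gripper_width: 0.999
t 8.47 w [0.5332 0.1652 0.1205] lock [-61.4   0.4 108.9] toolx [ 0.025  1.    -0.001] toolz [ 0.    -0.001 -1.   ] q [-0.02 -0.46  2.28  0.44  0.86 -2.36] F [ 0.3 -1.1  0.1] grip 1.0
(array([ 0.0006, -0.0006,  0.0829]), array([ 0.0005,  0.0005, -0.0086]), np.float64(0.5))
1 105 168.6 [[-70.3, 46.7, 162.9], [-49.5, 58.9, 192.4]]
-1 162 33.1 [[-21.4, -79.9, 33.1], [20.8, -46.5, 56.4]]
1 55 171.2 [[-54.6, 44.5, 167.1], [-48.2, 57.7, 192.8]]
-1 251 32.7 [[-18.0, -85.6, 32.1], [21.5, -42.1, 54.8]]
```

View pics/s11.png

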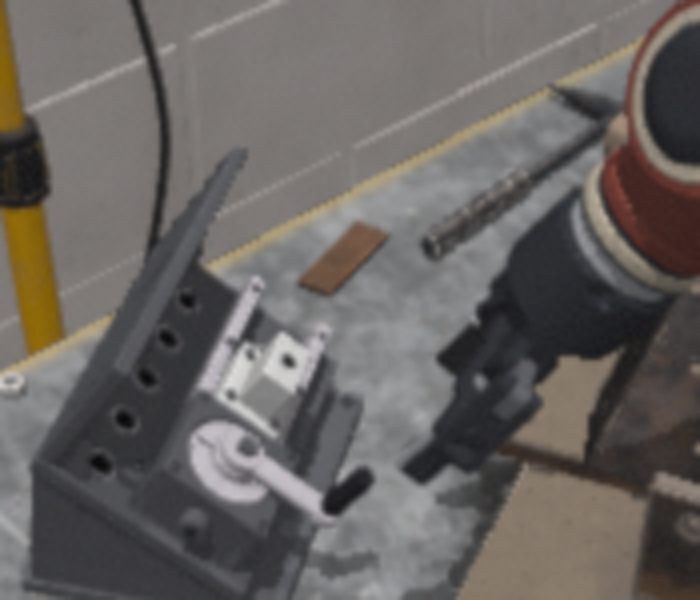

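```bash
python3 -m handwheel '[{"dx":0,"dy":0,"dz":0.03,"ax":0,"ay":0,"az":-0.009},{"dx":0.0003,"dy":-0.0006,"dz":0.06,"ax":0,"ay":0,"az":-0.009},{"dx":0.0003,"dy":-0.0006,"dz":0.078,"ax":0,"ay":0,"az":-0.009},{"dx":0.0003,"dy":-0.0006,"dz":0.084,"ax":0,"ay":0,"az":-0.009},{"dx":0.0003,"dy":-0.0006,"dz":0.084,"ax":0,"ay":0,"az":-0.009}]'
python3 - <<'E'
from h import *
from plant import manip
f=look("s12",(60,210,225,400),4)
show();tips(f,(-62,1,160),1)
E
```

```text
time: 9.1
tool_pos: [0.5732, 0.1914, 0.0518]
tool_rot: [0.142, 0.46, 0.836, 0.266]
contact_force: [-0.7, -0.5, -0.6]
gripper_width: 1.002
t 9.15 w [0.5734 0.1913 0.0524] lock [-61.2   0.3  25.7] toolx [ 0.013  1.    -0.001] toolz [ 0.002 -0.001 -1.   ] q [ 0.04 -0.21  2.22  0.5   0.66 -2.42] F [ 0.8 -0.4  0.4] grip 0.999
1 87 88.7 [[-71.2, 46.0, 78.6], [-50.0, 58.7, 109.7]]
-1 171 34.1 [[-20.9, -81.1, 34.1], [21.0, -46.3, 57.8]]
```

View pics/s12.png

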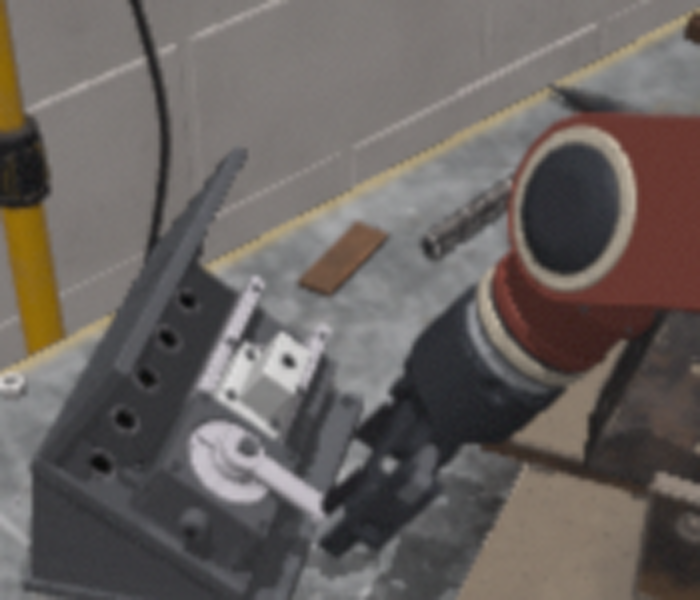

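```bash
python3 -m handwheel '[{"dx":0,"dy":0,"dz":0,"ax":0,"ay":0,"az":0},{"dx":0,"dy":0,"dz":0,"ax":0,"ay":0,"az":0},{"dx":0,"dy":0,"dz":0,"ax":0,"ay":0,"az":0},{"dx":0,"dy":0,"dz":0,"ax":0,"ay":0,"az":0},{"dx":0,"dy":0,"dz":0,"ax":0,"ay":0,"az":0}]' 255
python3 - <<'E'
from h import *
f=look("s13",(60,210,225,400),4)
show()
E
```

```text
time: 9.78
tool_pos: [0.5732, 0.1911, 0.0523]
tool_rot: [0.142, 0.459, 0.836, 0.266]
contact_force: [-4.1, -3.1, 3.5]
gripper_width: 0.152
t 9.82 w [0.5732 0.1911 0.0523] lock [-61.5   0.3  25.7] toolx [ 0.013  1.    -0.001] toolz [ 0.001 -0.001 -1.   ] q [ 0.04 -0.21  2.22  0.5   0.66 -2.42] F [-1.4  0.4  5.8] grip 0.155
```

View pics/s13.png

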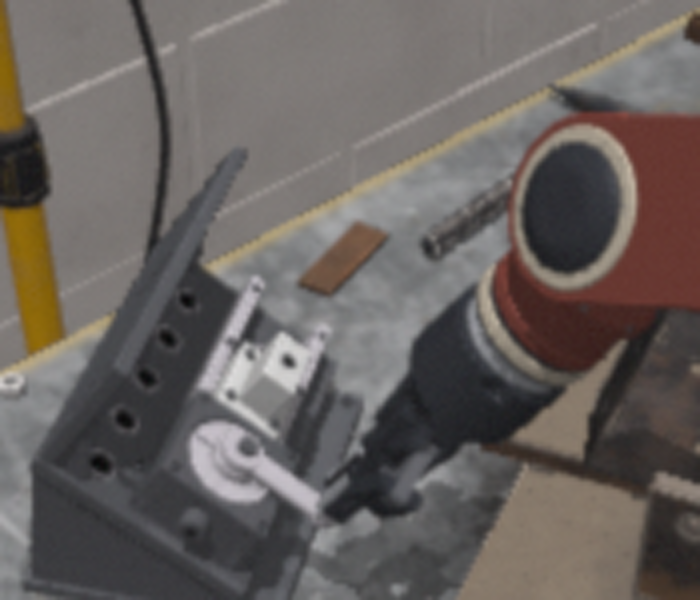

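```bash
python3 -m handwheel '[{"dx":0.0062,"dy":0.0003,"dz":0,"ax":0,"ay":0,"az":0.1},{"dx":0.0123,"dy":0.0012,"dz":0,"ax":0,"ay":0,"az":0.2},{"dx":0.0183,"dy":0.0028,"dz":0,"ax":0,"ay":0,"az":0.3},{"dx":0.0241,"dy":0.0049,"dz":0,"ax":0,"ay":0,"az":0.4},{"dx":0.0297,"dy":0.0076,"dz":0,"ax":0,"ay":0,"az":0.5}]'
python3 - <<'E'
from h import *
show()
E
```

```text
time: 10.45
tool_pos: [0.5631, 0.2192, 0.0571]
tool_rot: [0.072, 0.653, 0.695, 0.293]
contact_force: [0.2, -3.9, 1.4]
gripper_width: 0.151
t 10.45 w [0.5631 0.2192 0.0571] lock [-53.1  29.3  25.8] toolx [ 0.493  0.87  -0.002] toolz [ 0.002 -0.003 -1.   ] q [ 0.11 -0.23  2.22  0.45  0.64 -1.81] F [-0.9 -3.3  2.3] grip 0.151
```

```bash
python3 -m handwheel '[{"dx":0.0062,"dy":0.0003,"dz":0,"ax":0,"ay":0,"az":0.1},{"dx":0.0123,"dy":0.0012,"dz":0,"ax":0,"ay":0,"az":0.2},{"dx":0.0183,"dy":0.0028,"dz":0,"ax":0,"ay":0,"az":0.3},{"dx":0.0183,"dy":0.0028,"dz":0,"ax":0,"ay":0,"az":0.3}]'
python3 - <<'E'
from h import *
f=look("s14",(60,210,225,400),4)
show();stop_pos(f)
E
```

```text
time: 10.95
tool_pos: [0.5633, 0.2368, 0.064]
tool_rot: [0.028, 0.748, 0.591, 0.301]
contact_force: [-0.2, -3.3, 2.5]
gripper_width: 0.154
t 11.0 w [0.5633 0.2368 0.064 ] lock [-41.1  43.9  25.8] toolx [0.725 0.688 0.001] toolz [ 0.003 -0.002 -1.   ] q [ 0.15 -0.23  2.21  0.41  0.63 -1.46] F [ 1.1 -2.9  2. ] grip 0.151
upright top (136, [[-11.1, -89.7, 60.6], [1.3, -67.3, 68.5], [12.1, -50.4, 71.2]])
end face 5
block top (116, [[-21.5, -97.8, 34.0], [11.7, -62.0, 36.0], [21.7, -46.8, 38.6]])
```

View pics/s14.png

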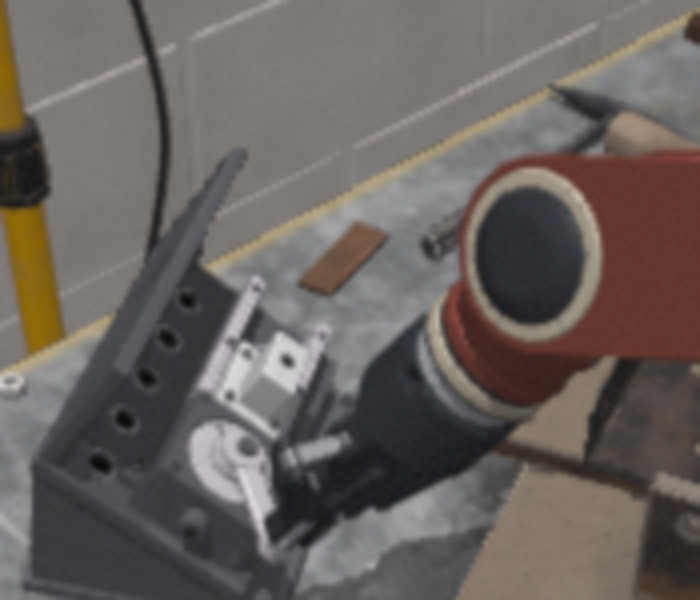

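```bash
python3 -m handwheel '[{"dx":0.0062,"dy":0.0003,"dz":0,"ax":0,"ay":0,"az":0.1},{"dx":0.0123,"dy":0.0012,"dz":0,"ax":0,"ay":0,"az":0.2},{"dx":0.0183,"dy":0.0028,"dz":0,"ax":0,"ay":0,"az":0.3},{"dx":0.0241,"dy":0.0049,"dz":0,"ax":0,"ay":0,"az":0.4},{"dx":0.0297,"dy":0.0076,"dz":0,"ax":0,"ay":0,"az":0.5}]'
python3 - <<'E'
from h import *
f=look("s15",(60,210,225,400),4)
show();stop_pos(f)
E
```

```text
time: 11.62
tool_pos: [0.5725, 0.2583, 0.0775]
tool_rot: [-0.045, 0.872, 0.388, 0.296]
contact_force: [-8.3, -21.0, 7.8]
gripper_width: 0.151
t 11.68 w [0.5729 0.2589 0.0781] lock [-16.5  57.2  25.7] toolx [ 0.967  0.255 -0.003] toolz [-0.002 -0.005 -1.   ] q [ 0.2  -0.21  2.16  0.35  0.64 -0.86] F [-6.7 -9.8 10.5] grip 0.151
upright top (123, [[-11.3, -89.7, 60.7], [2.0, -68.9, 68.9], [11.7, -50.1, 71.8]])
end face 3
block top (51, [[-18.7, -100.0, 33.7], [16.7, -76.9, 36.1], [21.5, -46.6, 38.9]])
```

View pics/s15.png

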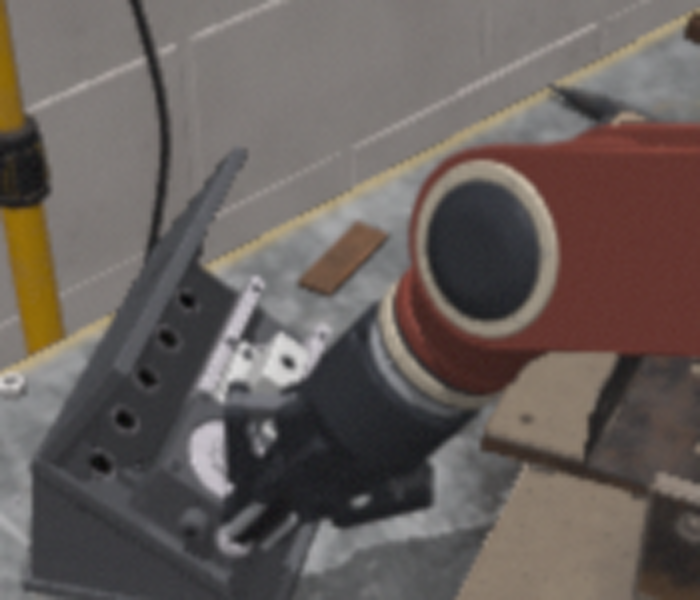

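```bash
python3 - <<'E'
from h import *
from plant import manip
g=manip.grab_frame("top");pickle.dump(g,open("top15.pkl","wb"))
show();stop_pos(g);print("before");stop_pos(load("top10"))
c=np.hstack([x["image"][90:190,290:390] for x in(load("top10"),g)]);cv2.imwrite("pics/t15.png",cv2.resize(c,None,fx=4,fy=4,interpolation=cv2.INTER_CUBIC))
E
```

```text
t 11.72 w [0.573  0.2591 0.0782] lock [-16.3  57.3  25.7] toolx [ 0.966  0.258 -0.002] toolz [-0.001 -0.005 -1.   ] q [ 0.2  -0.21  2.16  0.35  0.64 -0.87] F [-5.7 -8.1 11.2] grip 0.157
upright top (232, [[-11.0, -89.5, 61.4], [2.1, -69.8, 69.3], [12.3, -51.2, 72.3]])
end face (16, [[-17.7, -90.7, 26.2], [3.7, -41.6, 32.2], [18.5, -40.3, 33.8]])
block top (219, [[-19.1, -100.3, 33.9], [12.1, -59.9, 36.7], [21.5, -41.5, 38.9]])
before
upright top (135, [[-11.7, -74.4, 61.2], [2.6, -62.3, 69.0], [11.9, -52.5, 72.0]])
end face (19, [[-16.2, -59.0, 26.7], [3.6, -42.5, 32.5], [15.1, -40.2, 33.8]])
block top (138, [[-20.2, -72.2, 33.9], [10.1, -50.2, 36.2], [21.2, -42.5, 38.6]])
```

View pics/t15.png

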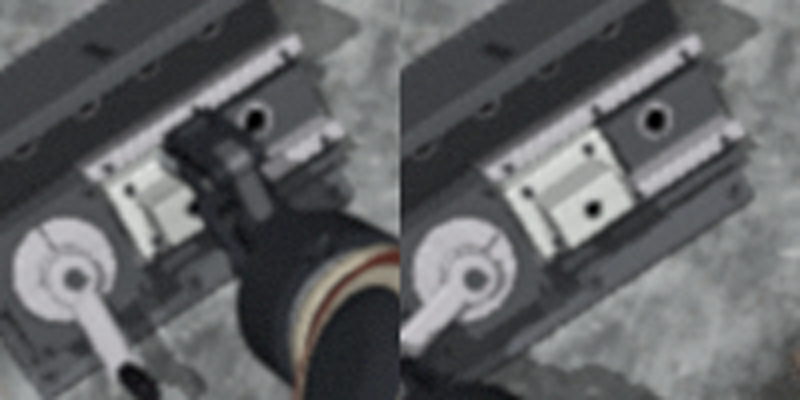

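```bash
python3 -m handwheel '[{"dx":0.0062,"dy":0.0,"dz":0,"ax":0,"ay":0,"az":0.1},{"dx":0.0123,"dy":0.0006,"dz":0,"ax":0,"ay":0,"az":0.2},{"dx":0.0183,"dy":0.0016,"dz":0,"ax":0,"ay":0,"az":0.3},{"dx":0.0183,"dy":0.0016,"dz":0,"ax":0,"ay":0,"az":0.3}]'
python3 - <<'E'
from h import *
from plant import manip
show()
g=manip.grab_frame("top");pickle.dump(g,open("top16.pkl","wb"))
show();stop_pos(g);stop_pos(look("s16"))
c=np.hstack([x["image"][90:190,290:390] for x in(load("top15"),g)]);cv2.imwrite("pics/t16.png",cv2.resize(c,None,fx=4,fy=4,interpolation=cv2.INTER_CUBIC))
E
```

```text
time: 12.22
tool_pos: [0.584, 0.2687, 0.0883]
tool_rot: [-0.088, 0.919, 0.254, 0.287]
contact_force: [-0.7, -16.8, 3.1]
gripper_width: 0.148
t 12.22 w [0.584  0.2687 0.0883] lock [ 1.3 59.3 25.7] toolx [ 0.999 -0.038 -0.001] toolz [-0.001 -0.006 -1.   ] q [ 0.22 -0.18  2.12  0.33  0.65 -0.53] F [ -6.2 -13.7   8.1] grip 0.148
t 12.28 w [0.5843 0.2689 0.0885] lock [ 1.8 59.3 25.7] toolx [ 0.999 -0.038 -0.   ] toolz [-0.    -0.006 -1.   ] q [ 0.22 -0.18  2.12  0.33  0.65 -0.53] F [ -4.1 -12.9   6.8] grip 0.154
upright top (242, [[-11.8, -87.6, 60.7], [2.0, -68.1, 69.5], [12.0, -49.2, 72.3]])
end face 4
block top (205, [[-20.0, -98.9, 34.1], [12.1, -59.0, 36.6], [21.7, -40.4, 38.7]])
upright top (8, [[7.1, -87.7, 65.0], [10.0, -82.4, 69.1], [11.7, -75.8, 71.6]])
end face 0
block top (26, [[2.4, -99.8, 34.7], [11.1, -54.4, 37.2], [21.4, -44.7, 38.9]])
```

View pics/t16.png

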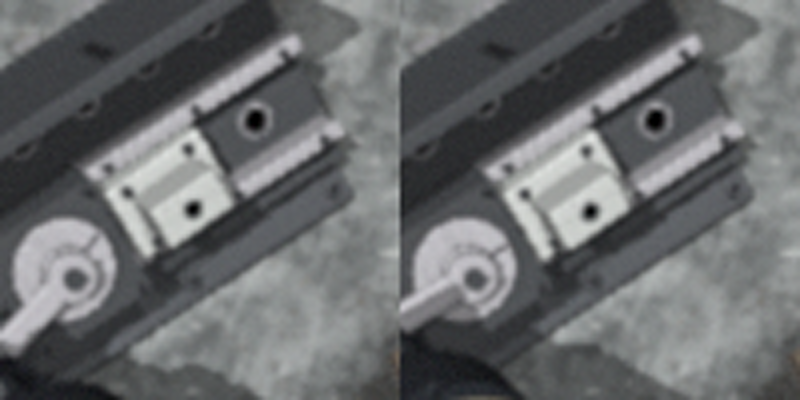

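```bash
python3 -m handwheel '[{"dx":0.005,"dy":0.001,"dz":0,"ax":0,"ay":0,"az":0.08},{"dx":0.0093,"dy":0.0018,"dz":0,"ax":0,"ay":0,"az":0.15},{"dx":0.0105,"dy":0.002,"dz":0,"ax":0,"ay":0,"az":0.17},{"dx":0.0105,"dy":0.002,"dz":0,"ax":0,"ay":0,"az":0.17}]'
python3 - <<'E'
from h import *
from plant import manip
show()
g=manip.grab_frame("top");pickle.dump(g,open("top17.pkl","wb"))
show();stop_pos(g)
c=np.hstack([x["image"][90:190,290:390] for x in(load("top15"),g)]);cv2.imwrite("pics/t17.png",cv2.resize(c,None,fx=4,fy=4,interpolation=cv2.INTER_CUBIC))
E
```

```text
time: 12.82
tool_pos: [0.5905, 0.2722, 0.0933]
tool_rot: [-0.113, 0.938, 0.176, 0.276]
contact_force: [-12.7, -17.7, 8.4]
gripper_width: 0.153
t 12.82 w [0.5905 0.2722 0.0933] lock [10.2 58.6 25.6] toolx [ 0.979 -0.205 -0.004] toolz [-0.005 -0.003 -1.   ] q [ 0.22 -0.17  2.1   0.33  0.66 -0.35] F [-11.9  -7.9  18.5] grip 0.153
t 12.88 w [0.5905 0.2721 0.0933] lock [10.2 58.6 25.6] toolx [ 0.979 -0.205 -0.004] toolz [-0.005 -0.003 -1.   ] q [ 0.22 -0.17  2.1   0.33  0.66 -0.35] F [-10.4  -9.   18.6] grip 0.152
upright top (233, [[-10.9, -84.9, 60.8], [2.1, -65.3, 69.0], [12.5, -46.5, 72.4]])
end face (6, [[-3.4, -93.2, 32.4], [12.3, -54.5, 33.1], [18.4, -40.7, 33.9]])
block top (188, [[-20.2, -95.7, 34.0], [13.2, -63.9, 36.5], [21.5, -40.6, 38.8]])
```

View pics/t17.png

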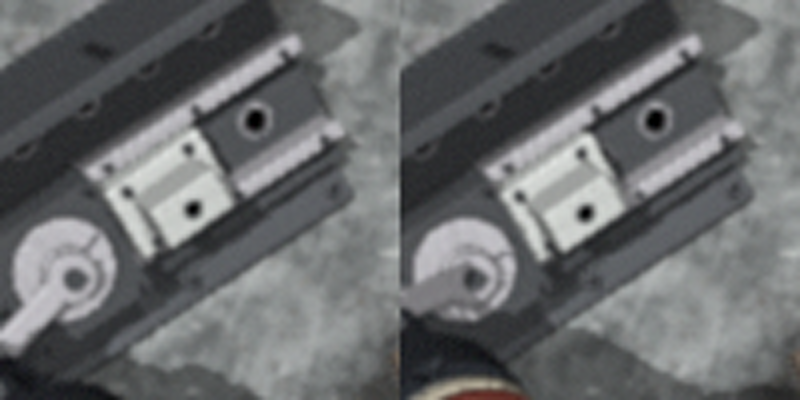

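```bash
python3 -m handwheel '[{"dx":0.0015,"dy":0,"dz":0,"ax":0,"ay":0,"az":0.02},{"dx":0.003,"dy":0.0002,"dz":0,"ax":0,"ay":0,"az":0.04},{"dx":0.003,"dy":0.0002,"dz":0,"ax":0,"ay":0,"az":0.04}]'
python3 - <<'E'
from h import *
show()
E
```

```text
time: 13.25
tool_pos: [0.5905, 0.2718, 0.0929]
tool_rot: [-0.118, 0.942, 0.158, 0.271]
contact_force: [-23.8, -26.6, 15.5]
gripper_width: 0.154
t 13.25 w [0.5905 0.2718 0.0929] lock [ 9.8 58.3 25.4] toolx [ 0.969 -0.245 -0.01 ] toolz [-0.011 -0.001 -1.   ] q [ 0.22 -0.17  2.09  0.32  0.67 -0.31] F [-19.3  -9.2  32.5] grip 0.154
```

```bash
python3 -m handwheel '[{"dx":-0.0022,"dy":0,"dz":0,"ax":0,"ay":0,"az":-0.02},{"dx":-0.0022,"dy":0,"dz":0,"ax":0,"ay":0,"az":-0.02}]'
python3 -m handwheel '[{"dx":0,"dy":0,"dz":0,"ax":0,"ay":0,"az":0},{"dx":0,"dy":0,"dz":0,"ax":0,"ay":0,"az":0},{"dx":0,"dy":0,"dz":0,"ax":0,"ay":0,"az":0},{"dx":0,"dy":0,"dz":0,"ax":0,"ay":0,"az":0}]' 0
python3 - <<'E'
from h import *
show()
E
```

```text
time: 13.5
tool_pos: [0.5907, 0.2717, 0.0931]
tool_rot: [-0.116, 0.94, 0.166, 0.274]
contact_force: [-13.7, -21.0, 9.5]
gripper_width: 0.149
time: 14.0
tool_pos: [0.5923, 0.2752, 0.0952]
tool_rot: [-0.118, 0.939, 0.165, 0.277]
contact_force: [0.9, 0.3, -0.2]
gripper_width: 0.979
t 14.0 w [0.5923 0.2752 0.0952] lock [13.9 60.2 25.4] toolx [ 0.973 -0.229  0.001] toolz [ 0.001 -0.001 -1.   ] q [ 0.22 -0.17  2.1   0.33  0.66 -0.33] F [ 0.7 -0.2 -0.7] grip 0.979
```

Free of contact. Retreat along the lock axis, then swing away to the right and look.

```bash
python3 -m handwheel '[{"dx":-0.001,"dy":0,"dz":-0.03,"ax":0,"ay":0,"az":0},{"dx":-0.001,"dy":0,"dz":-0.08,"ax":0,"ay":0,"az":0},{"dx":-0.001,"dy":0,"dz":-0.14,"ax":0,"ay":0,"az":0},{"dx":-0.02,"dy":0.03,"dz":-0.2,"ax":0,"ay":0,"az":0},{"dx":-0.04,"dy":0.08,"dz":-0.22,"ax":0,"ay":0,"az":0}]'
python3 -m handwheel '[{"dx":0,"dy":0.06,"dz":0,"ax":0,"ay":0,"az":0},{"dx":0,"dy":0.12,"dz":0,"ax":0,"ay":0,"az":0},{"dx":0,"dy":0.18,"dz":0,"ax":0,"ay":0,"az":0},{"dx":0,"dy":0.18,"dz":0,"ax":0,"ay":0,"az":0}]'
python3 - <<'E'
from h import *
from plant import manip
f=look("s18",(60,230,225,400),3.5)
g=manip.grab_frame("top");pickle.dump(g,open("top18.pkl","wb"))
cv2.imwrite("pics/t18.png",cv2.resize(g["image"][60:300,240:400],None,fx=2.5,fy=2.5,interpolation=cv2.INTER_CUBIC))
show()
for x in(f,g):
    stop_pos(x);Q=w2l(cloud(x)).reshape(-1,3)
    p=Q[(Q[:,2]>90)&(Q[:,2]<102)&(abs(Q[:,0]-11)<30)&(abs(Q[:,1]-60)<25)];m=(p.min(0)+p.max(0))/2 if len(p) else None;print("grip top",len(p),m,None if m is None else np.arctan2(m[1],-m[0]),None if m is None else np.hypot(m[0],m[1]))
    p=Q[(Q[:,2]>53)&(Q[:,2]<60)&(abs(Q[:,0])<25)&(Q[:,1]>22)&(Q[:,1]<50)];print("arm",len(p),np.median(p,0) if len(p) else 0)
E
```

```text
time: 14.62
tool_pos: [0.4848, 0.1238, 0.2474]
tool_rot: [-0.118, 0.938, 0.168, 0.281]
contact_force: [1.0, -0.9, 0.4]
gripper_width: 0.999
time: 15.12
tool_pos: [0.5527, -0.0452, 0.217]
tool_rot: [-0.119, 0.94, 0.162, 0.276]
contact_force: [-1.0, -0.1, -1.2]
gripper_width: 0.998
t 15.22 w [ 0.5522 -0.0421  0.2183] lock [ -85.2 -183.4  245. ] toolx [ 0.973 -0.231  0.001] toolz [ 0.001 -0.    -1.   ] q [-0.52 -0.44  2.09  0.57  1.24 -0.98] F [-0.6  1.1  0.5] grip 0.999
upright top (142, [[-12.0, -86.5, 61.1], [1.1, -60.9, 68.5], [11.6, -45.6, 70.9]])
end face 2
block top (91, [[-21.2, -95.6, 34.0], [11.9, -61.4, 36.3], [21.3, -45.2, 38.7]])
grip top 39 [11.06477847 60.68977189 95.02740338] 1.7511326613611244 61.69017535360511
arm 11 [12.10093903 30.23639134 56.82623968]
upright top (234, [[-10.9, -84.8, 61.1], [2.0, -65.7, 69.1], [12.2, -46.7, 71.9]])
end face 5
block top (188, [[-20.6, -95.6, 34.2], [13.2, -62.9, 36.4], [21.7, -40.5, 38.5]])
grip top 45 [10.99501763 60.70052885 95.68030391] 1.7499888631890084 61.68828588022827
arm 97 [ 6.95782045 35.89956476 57.624756  ]
```

View pics/s18.png

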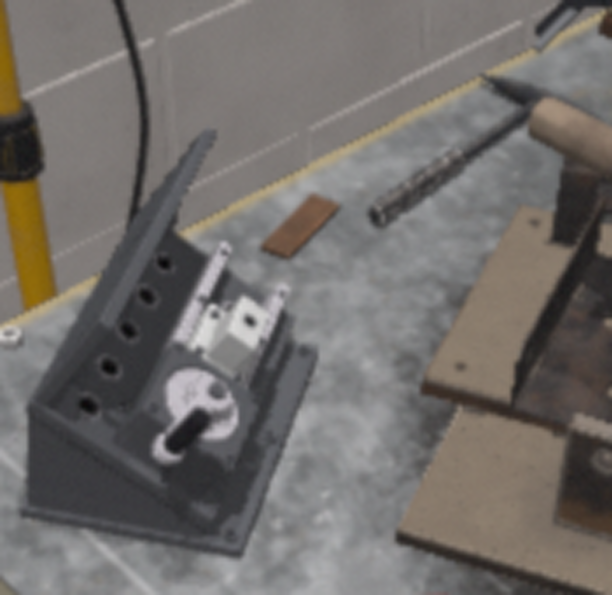

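View pics/t18.png

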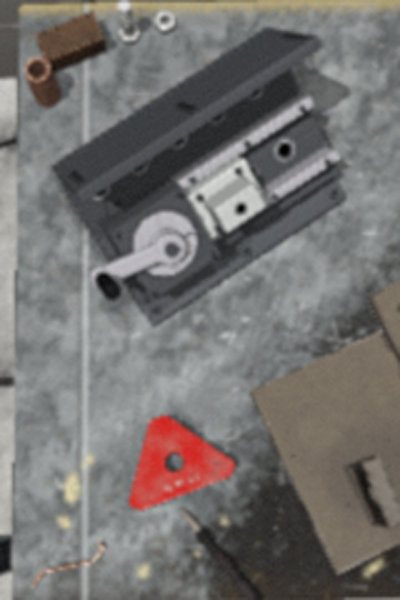

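```bash
python3 - <<'E'
from h import *
from plant import manip
a,b=load("top0")["image"],load("top18")["image"]
d=cv2.absdiff(a[205:300,245:350],b[205:300,245:350]).max(2);print("front diff >40 px:",(d>40).sum())
g=load("top18");Q=w2l(cloud(g)).reshape(-1,3)
p=Q[(Q[:,2]>66)&(Q[:,2]<72)&(abs(Q[:,0])<11)&(Q[:,1]<-40)&(Q[:,1]>-95)]
for x0 in(-10,-3,4):
    q=p[(p[:,0]>=x0)&(p[:,0]<x0+7)];print("upright y range",np.percentile(q[:,1],[1,99]).round(1))
print(manip.job_done());print(manip.state()["time"])
E
```

```text
front diff >40 px: 0
upright y range [-85.5 -47.7]
upright y range [-85.3 -47.1]
upright y range [-85.3 -46.7]
the job is handed in; nothing more can be done
None
the job is handed in; nothing more can be done
```

The end stop is mounted and locked. I slid it between the rails until the sprung pin pushed back at about 6 mm from the lock. I then let go, gripped the lever and swung it clockwise to its end stop. After that I opened the gripper, moved clear and handed the job in at about 15 s.

- **Lever:** both cameras put the grip at 1.75 rad, the end of travel. A last nudge raised the force without moving it any further.
- **Stop:** the upright's middle is at y ≈ -66 mm, which is home, and its ends are level to about 1 mm across the width, so it sits square within what I could measure. The view of the end face itself was too poor to confirm the contact directly.
- **Loose parts:** the view from above of the area with the magnet, punch and copper strip has not changed since the start.
- **Forces:** the highest wrist force I read was about 39 N, at the last nudge against the lever's end stop.

**Disagreement:** the reported TCP read about 40 mm farther along the tool than the fingertips in the depth images. I set the grasp heights from the cameras, and the gripper openings on the upright and the lever grip agreed with that. I did not find the cause.

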